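# Lock the feed roller with its cross pin

## Task

Lock the feed roller: take the yellow-headed lock pin from its stand, set it tip down in the guide hole on top of the blue housing and let go, so that it rests on the shaft. Then push the raised red lever bar slowly down until it catches because the pin has dropped into the shaft's hidden cross-hole (never force the lever against the pin), and press the pin's head down until it is fully home on the housing. Leave the ink jars, the squeegee and the pin case where they are.

Things in the scene. Friction and masses are not known exactly. Their poses are not given: they have to be found in the camera images.
- roller_stand: Fixed stand on a dark base plate 130 (x) x 300 (y) x 12 mm. Origin: centre of the plate's underside; x points to its back, y to its left along the shaft, z up. Shaft axis: along y at x = 0, 50 mm high. Black rubber roller, 56 mm thick, at y = 30 to 108 mm; blue bearing 78 mm high at y = 125 to 145 mm; lever at y = -138 to -82 mm.
- guide_mouth (a point): Centre of the guide hole in the flat top of the blue lock housing (78 x 60 mm, top 138 mm above the stand's underside; 3 mm screw heads at its corners); at x = 0, y = -10 mm of the stand. Vertical hole: 21 mm wide for the upper 38 mm, then 16 mm wide for 22 mm. Two spring plungers 8 mm below the mouth, on its y sides, leave 14.8 mm between them.
- shaft_top (a point): Point 62 mm straight below the guide mouth (76 mm above the stand's underside), hidden in the housing: the top of the steel shaft, 52 mm diameter there, on which the pin's tip first rests. The shaft's only cross-hole is 16 mm wide; it comes under the guide at an unknown lever value between about -0.03 and +0.35 rad, different each time.
- lever (a joint): Lever and shaft turn as one: angle of the lever above horizontal, rad. 0 = level, pointing to the stand's -x (towards the robot); positive = bar raised; starts at 0.80 to 0.90, lower end -0.35. It takes 2 to 3 N at the bar to turn and stays where it is left. Once the pin has dropped into the cross-hole the lever stops; 8 to 12 N at the bar is enough to feel it, over 40 N is too much.
- lever_bar (a point): Centre of the red round bar at the lever's end: 16 mm diameter, 56 mm long along the stand's y, 115 mm from the shaft axis; moves on that circle in the stand's x-z plane, 100 mm to the right of the guide hole.
- lock_pin: Stepped oiled steel pin, 128 mm long, about 0.18 kg, upright in its stand. Origin: the rounded tip at its lower end; z runs to the head. 14 mm diameter up to 66 mm from the tip, a cone (shoulder) to 73 mm, 19 mm diameter to 102 mm, then a yellow cylindrical head, 30 mm diameter, 26 mm high.
- pin_head (a point): Centre of the top of the yellow head, 128 mm from the tip. Above the stand's underside: 204 mm with the tip on the shaft; 186 to 195 mm when dropped into the cross-hole, where the shoulder sits on the two plungers; 164 mm fully home, head on the housing. Pressing it past the plungers takes about 10 to 20 N, then it slides 30 mm and stays.
- pin_stand: Fixed grey block 60 x 60 x 68 mm on a dark foot 74 mm square. Origin: centre of its underside. The pin stands in its vertical 18 mm hole, 60 mm deep, tip 8 mm above the table, head underside 110 mm, head top 136 mm above the table.
- jar_black: Ink jar, black lid, 64 mm diameter, 72 mm high; origin at the centre of its underside. Bystander.
- jar_yellow: Ink jar, yellow lid, 62 mm diameter, 70 mm high; origin at the centre of its underside. Bystander.
- squeegee: Wooden hand squeegee 73 x 190 x 24 mm lying flat; origin at the centre of its underside. Bystander.
- pin_case: Small grey case 82 x 110 x 29 mm; origin at the centre of its underside. Bystander.
Mind the look-alikes: they are no part of the job. Several things have the shape of the lock_pin; the one meant has the colours described above.

How it is judged:
By the outcome, as a careful person would: the job done as asked, in the order asked, and still so for the second after the job is handed in, with the robot touching nothing.
It also fails if it takes over 67 s, if anything falls off the work surface, if the arm or the gripper's body presses on something with over 40 N, if the wrist force passes 120 N, or if a joint passes its speed limit or range.

## Robot

A 6-joint arm with a two-finger parallel gripper is mounted at the origin on a cart in front of the work surface, level with it; the furniture and walls round the work are solid. World frame = base frame: x ahead of the robot, y to its left, z up, the work surface at z = 0. Lengths are in m, angles in rad, forces in N, time in s.
With the tool pointing down it reaches from about 0.3 to 0.775 m from the base axis. Payload 14.6 kg.
Tool frame: the origin (TCP) lies at the very end of the fingers, on their centre line; the grasp point (between the pads) lies 19 mm behind it; z points along the fingers, y is the direction in which the jaws open and shut (so a half turn about z gives the same grasp; the last joint's range is limited). The gripper opens to 94 mm and grips with 3 to 60 N. Pads are 16 mm wide; open, the fingers measure 119 mm over their backs; the gripper's body (75 mm by 177 mm) begins 78 mm behind the grasp point.
Start: joints at [1.073, 0.3, 1.521, -0, 1.321, -0.067], TCP at [0.23, 0.5, 0.205] pointing down, gripper open.
Joint ranges: [-3.03, 3.03], [-0.79, 2.21], [0.23, 2.52], [-1.04, 4.18], [0, 3.07], [-2.55, 2.55]. Speed limits (rad/s): [2.22, 2.22, 2.57, 3.14, 3.14, 3.14].

## Interface

Orientations are given as [roll, pitch, yaw] about the fixed x, y, z axes, in that order (R = Rz(yaw) Ry(pitch) Rx(roll)).
In Python, from station import get_obs, vision, hand_in gives the robot as it stands.
- The arm moves only by the tool play_rows, never from a script. Its argument "moves" is a list of rows, each an object with "claw": the opening, from 0 (shut) to 1 (fully open); "linear": the shift along the tool's x, y, z in mm, a list of three; "turn": the turn, a rotation vector about the tool's x, y, z in rad, a list of three. In form: [{"claw": claw, "linear": [tx, ty, tz], "turn": [ax, ay, az]}, ...]. A call has 1 to 8 rows; each row is the pose to reach, as a shift and turn from the pose measured when the call began, along the tool's axes at that moment; what a row does not reach only later rows make up. A row lasts 1/8 s, in which the tool goes at most 62.5 mm and 10.7 degrees, less where a joint would pass 70% of its speed; a pose out of reach is approached as far as the arm can. A call with a gripper value outside its range is refused whole. The fingers move at their own pace and stop on an object; "force" is the grip in N (left out, the last holds). Time passes only in rows, so rows that repeat a pose let the fingers close. It gives the time, the measured TCP pose, the force and the opening at its end, in the units of the state.
- get_obs(): the state, without advancing time (a new reading comes with each control period).
- vision.camera(name): name is "scene" or "top" or "wrist"; returns the picture (384x512x3 uint8, blue, green, red); there is no depth.
- vision.camera_info(name): a dict with "camera_matrix" (3x3 intrinsics, pixels), "k1" (the pictures are not rectified: a ray, as slopes to the right and down, at radius r is drawn at 1 + k1 r^2 times it, then the intrinsics apply), "rvec" (rotation vector, rad) and "tvec" (3), from world to camera coordinates, as OpenCV has them; the wrist camera has in their place "mount" (4x4, takes a point from camera to tool coordinates, whose origin is the TCP and whose axes are the flange's). Camera axes: x right, y down, z forward; pixel columns grow to the right and rows downward; lengths in m; the calibration is good to about 2 mm. A picture is of the moment at which its call begins: read the wrist's pose just before it. camera_info takes no time and is no camera call.
- hand_in(): hands the job in, once; it reports no verdict.
The state is a dict: "time_s": time; "qpos": joint angles; "joint_vel": joint speeds; "tau": joint torques, N m; "ee_pos": TCP position; "eef_rot": TCP orientation; "force": force on the tool from outside, world axes, zero at the start; "moment": the same for the moment, N m; "grip_width": finger opening in m.
Only numpy, scipy, OpenCV 4.12 (cv2) and the standard library are available. Lean on these libraries where they do the work, as an engineer would, in place of code of your own. Each camera call takes 0.05 s, during which the arm holds its last target.

## Working session

There is one attempt and no reset: what is moved stays moved. The work goes in short steps, Python scripts to look and compute and a tool call to move; the robot and the scene stay as the last step left them, time stands still between calls to the robot, and variables do not carry over. Pictures are saved under pics/ and viewed, and the job is handed in when it is done.

Besides the shell and the picture viewer there is one more tool, called as name([rows], argument=value, ...), one row to a line, values as JSON. play_rows: Moves the arm, as the interface text tells. Its arguments: {"type":"object","properties":{"moves":{"type":"array","items":{"type":"object","properties":{"claw":{"type":"number"},"linear":{"type":"array","items":{"type":"number"}},"turn":{"type":"array","items":{"type":"number"}}}}},"force":{"type":"number"}},"required":["moves"]}

```bash
mkdir -p pics; ls; python3 - <<'E'
from station import get_obs, vision
import cv2
o=get_obs();print(o)
for n in("scene","top","wrist"):
    cv2.imwrite(f"pics/{n}0.png",vision.camera(n)); print(n,vision.camera_info(n))
E
```

```text
pics
{'time_s': 0.0, 'qpos': array([ 1.07339895e+00,  3.00522050e-01,  1.52155422e+00,  2.15366130e-05,
        1.32073489e+00, -6.65921196e-02]), 'joint_vel': array([-0.00108467,  0.00038542,  0.00020886,  0.00010521, -0.00100351,
        0.00013824]), 'tau': array([-2.99133862e-03, -5.31815708e+01, -3.52731264e+01,  7.05914805e-02,
        2.45326204e-02, -8.67112180e-05]), 'ee_pos': array([0.22954985, 0.49951877, 0.20486976]), 'eef_rot': array([-3.14037823e+00, -1.01897478e-04,  2.71078200e+00]), 'force': array([ 0.17663959, -0.27015111, -0.18228064]), 'moment': array([0.00742339, 0.02196641, 0.00031824]), 'grip_width': 0.09370437734176662}
scene {'camera_matrix': array([[366.93251075,   0.        , 254.42642992],
       [  0.        , 366.93251075, 191.97788149],
       [  0.        ,   0.        ,   1.        ]]), 'k1': -0.1030155180859925, 'rvec': array([ 2.09148309, -0.80611123,  0.41707399]), 'tvec': array([-0.38631523,  0.32951121,  0.59130103])}
top {'camera_matrix': array([[399.14527545,   0.        , 256.67415256],
       [  0.        , 399.14527545, 191.16362664],
       [  0.        ,   0.        ,   1.        ]]), 'k1': -0.10348191382427767, 'rvec': array([ 2.21133267, -2.2068472 ,  0.06738274]), 'tvec': array([0.07350405, 0.59015141, 1.03916077])}
wrist {'camera_matrix': array([[325.64298464,   0.        , 256.96804671],
       [  0.        , 325.64298464, 193.81138632],
       [  0.        ,   0.        ,   1.        ]]), 'k1': -0.06896659272580094, 'mount': array([[-1.12990874e-03, -9.62357063e-01, -2.71785957e-01,
         7.94961708e-02],
       [ 9.99999357e-01, -1.06058349e-03, -4.01963392e-04,
         7.74269603e-04],
       [ 9.85806108e-05, -2.71786237e-01,  9.62357642e-01,
        -1.80758812e-01],
       [ 0.00000000e+00,  0.00000000e+00,  0.00000000e+00,
         1.00000000e+00]])}
```

View pics/scene0.png

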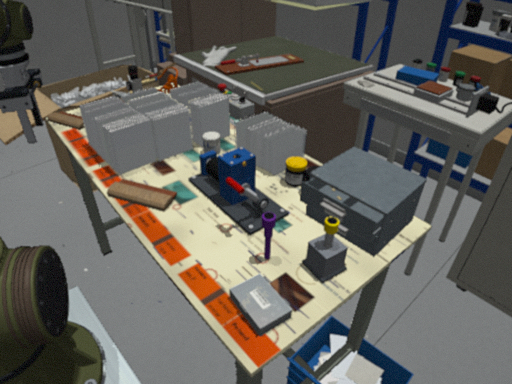

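View pics/top0.png

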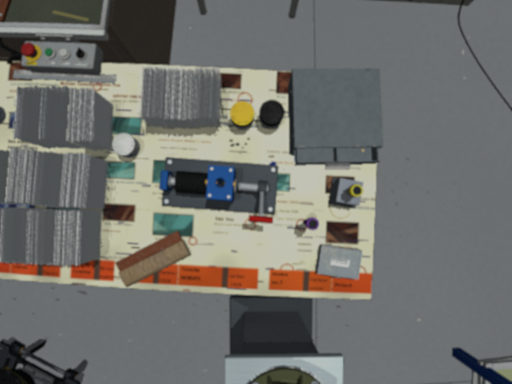

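View pics/wrist0.png

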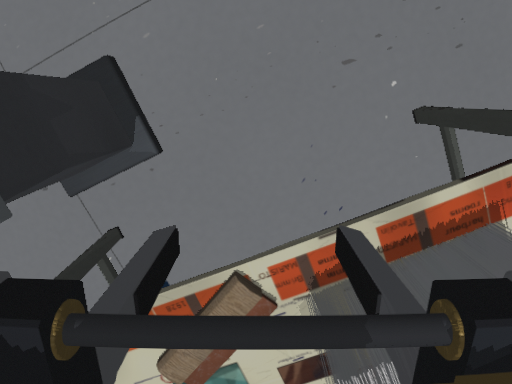

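Candidates: yellow-headed pin in the grey block, at scene (332,225) and top (355,189). Look-alikes: purple pin at scene (268,217) and top (312,223), and yellow jar lid at scene (296,160). I choose the one in the grey block. Next is a close crop to check it, then measuring.

```bash
cat > h.py <<'E'
import numpy as np,cv2
from scipy.spatial.transform import Rotation as R
from station import vision,get_obs
def ray(n,uv,pose=None):
    c=vision.camera_info(n);K=c["camera_matrix"];k=c["k1"]
    s=cv2.undistortPoints(np.array([[uv]],float),K,np.array([k,0,0,0,0.]))[0,0]
    d=np.array([s[0],s[1],1.])
    if n=="wrist":
        p,r=pose;T=np.eye(4);T[:3,:3]=R.from_euler('xyz',r).as_matrix();T[:3,3]=p
        M=T@c["mount"];return M[:3,3],M[:3,:3]@d
    Rm=cv2.Rodrigues(c["rvec"])[0];return -Rm.T@c["tvec"],Rm.T@d
def onz(n,uv,z,pose=None):
    o,d=ray(n,uv,pose);return o+d*(z-o[2])/d[2]
def proj(n,P,pose=None):
    c=vision.camera_info(n)
    if n=="wrist":
        p,r=pose;T=np.eye(4);T[:3,:3]=R.from_euler('xyz',r).as_matrix();T[:3,3]=p
        M=np.linalg.inv(T@c["mount"]);rv=cv2.Rodrigues(M[:3,:3])[0];t=M[:3,3]
    else: rv,t=c["rvec"],c["tvec"]
    return cv2.projectPoints(np.array(P,float).reshape(-1,1,3),rv,t,c["camera_matrix"],np.array([c["k1"],0,0,0,0.]))[0][:,0]
def tri(r1,r2):
    (a,d),(b,e)=r1,r2
    t=np.linalg.lstsq(np.c_[d,-e],b-a,rcond=None)[0]
    p,q=a+d*t[0],b+e*t[1];return (p+q)/2,np.linalg.norm(p-q)
E
python3 - <<'E'
import cv2,numpy as np
t=cv2.imread("pics/top0.png");s=cv2.imread("pics/scene0.png")
a=cv2.resize(t[145:265,150:380],None,fx=3.4,fy=3.4,interpolation=cv2.INTER_CUBIC);cv2.imwrite("pics/tc.png",a)
b=cv2.resize(s[140:290,180:380],None,fx=4,fy=4,interpolation=cv2.INTER_CUBIC);cv2.imwrite("pics/sc.png",b)
for n,im in(("top",t),("scene",s)):
    h=cv2.cvtColor(im,cv2.COLOR_BGR2HSV)
    for c,lo,hi in(("yel",(22,150,120),(35,255,255)),("blue",(105,140,60),(122,255,255)),("red",(0,190,100),(4,255,255)),("red2",(174,150,90),(180,255,255)),("purple",(130,80,30),(155,255,255))):
        m=cv2.inRange(h,lo,hi);N,_,st,ce=cv2.connectedComponentsWithStats(m)
        for i in range(1,N):
            if st[i,4]>15:print(n,c,st[i],ce[i].round(1))
E
```

```text
top yel [26 46 15 19 90] [34.1 56.4]
top yel [231 102  22  23 422] [241.7 113.2]
top yel [351 186   6  10  28] [352.5 190.9]
top blue [205 166  30  35 757] [219.9 183.2]
top blue [160 170   9  21 134] [164.1 179.4]
top red [250 217  21   5  73] [260.  218.8]
top purple [305 218  13  11  72] [310.9 222.9]
scene yel [286 157  22  11 199] [296.3 162. ]
scene yel [325 217  15  10  67] [331.7 222.5]
scene blue [365   0  33  68 257] [385.   36.7]
scene blue [449   0  13  22  72] [454.9   8.5]
scene blue [353   2  16  58 179] [361.8  32.1]
scene blue [155  12   6  18  53] [157.2  20.4]
scene blue [458  30  16   4  21] [465.1  31.5]
scene blue [475  34  16   5  25] [482.7  35.7]
scene blue [397  36  51  48 455] [421.7  70.8]
scene blue [458  42   6   6  21] [460.5  44.6]
scene blue [158  45   8  17  52] [160.9  53.5]
scene blue [365 116  10  35  80] [369.4 134.5]
scene blue [415 135   6  12  26] [417.7 140.7]
scene blue [427 139  22  20 123] [437.7 148.8]
scene blue [410 144   7  11  18] [412.8 149. ]
scene blue [218 149  37  18 328] [236.  156.9]
scene blue [200 151  16   9  74] [207.6 154.5]
scene blue [457 152   7  15  40] [459.8 158.8]
scene blue [404 154  11  16  49] [410.1 162.2]
scene blue [464 154   8  12  34] [467.1 159.3]
scene blue [245 162   9  11  28] [248.4 167. ]
scene blue [435 163   8   7  16] [437.9 165.8]
scene blue [231 165  11  14  54] [235.6 172.1]
scene blue [239 173  15  13  61] [247.2 179.1]
scene blue [478 182  10   7  16] [483.  184.9]
scene blue [287 317  62  67 959] [313.6 350.9]
scene blue [360 339  47  45 449] [383.  362.1]
scene blue [398 372  15  12  78] [404.8 377.5]
scene red [227 178  16  13  73] [234.2 184.3]
scene red2 [226 177  15  10  21] [233.5 181.1]
scene purple [261 211  15  48 321] [267.7 229.5]
```

View pics/tc.png

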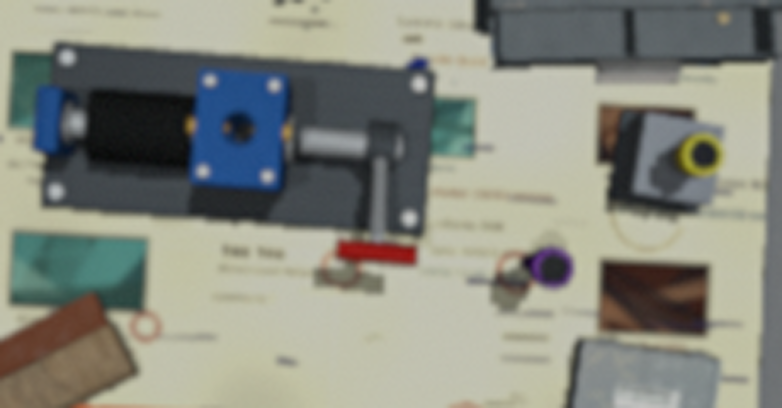

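View pics/sc.png

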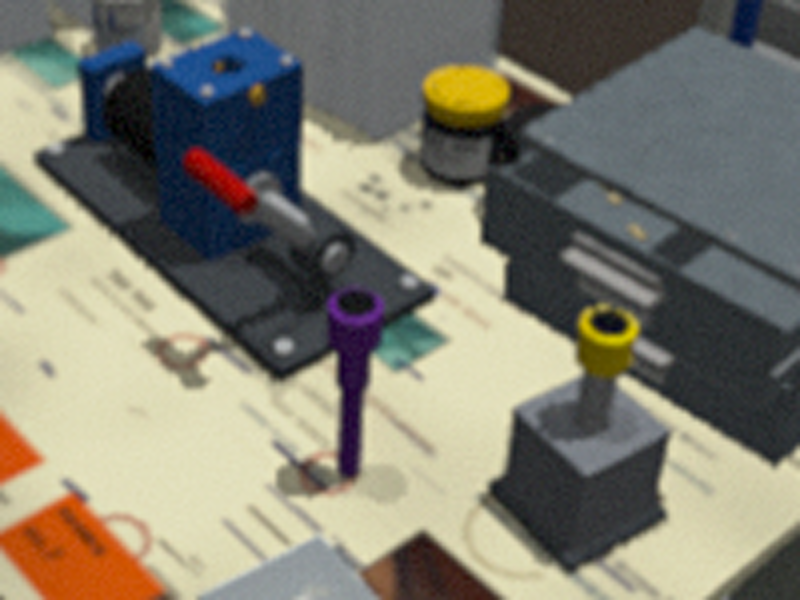

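The crop confirms it: yellow head with a black centre on a grey steel shank in the grey block. The purple pin stands elsewhere with no block. Triangulating now.

```bash
python3 - <<'E'
from h import *
f=lambda u,v:((u+.5)/3.4-.5+150,(v+.5)/3.4-.5+145)
g=lambda u,v:((u+.5)/4-.5+180,(v+.5)/4-.5+140)
for n,a,b,z in(("head",(704,154),(610,322),.136),("hole",(239,127),(230,66),.138),("purple",(552,267),(355,304),.13),("barR",(417,254),(250,198),.13),("barL",(338,248),(192,158),.13)):
    p,e=tri(ray("top",f(*a)),ray("scene",g(*b)));print(n,p.round(4),round(e,4),onz("top",f(*a),z).round(4),onz("scene",g(*b),z).round(4))
print("screws z.139");S=np.array([onz("top",f(*a),.140) for a in((210,80),(275,86),(203,172),(268,177))]);print(S.round(4),S.mean(0))
P=np.array([onz("top",f(*a),.014) for a in((67,57),(420,83),(56,191),(410,218))]);print("plate screws",P.round(4))
d=P[0]+P[2]-P[1]-P[3];print("yaw of y axis",np.degrees(np.arctan2(-d[0],d[1])), P.mean(0))
C=np.array([onz("top",f(*a),.012) for a in((55,42),(434,70),(42,205),(425,234))]);print("plate cor",C.round(4),C.mean(0))
d=C[0]+C[2]-C[1]-C[3];print(np.degrees(np.arctan2(-d[0],d[1])))
Q=np.array([onz("top",f(*a),.068) for a in((640,112),(725,124),(629,194),(715,205))]);print("pinstand",Q.round(4),Q.mean(0))
E
```

```text
head [ 0.5886 -0.1584  0.1363] 0.0014 [ 0.5882 -0.1579  0.136 ] [ 0.5896 -0.1586  0.136 ]
hole [0.6071 0.1614 0.1351] 0.0031 [0.6057 0.1622 0.138 ] [0.6052 0.1568 0.138 ]
purple [ 0.5108 -0.0538  0.1265] 0.0016 [ 0.5103 -0.0528  0.13  ] [ 0.5085 -0.0572  0.13  ]
barR [0.5202 0.0403 0.1389] 0.0017 [0.5193 0.0404 0.13  ] [0.5288 0.0491 0.13  ]
barL [0.5235 0.0945 0.1365] 0.0002 [0.5233 0.0946 0.13  ] [0.5294 0.1019 0.13  ]
screws z.139
[[0.6376 0.182  0.14  ]
 [0.6336 0.1377 0.14  ]
 [0.5749 0.1863 0.14  ]
 [0.5716 0.1422 0.14  ]] [0.60442662 0.16207069 0.14      ]
plate screws [[0.668  0.3054 0.014 ]
 [0.6484 0.0313 0.014 ]
 [0.5639 0.3127 0.014 ]
 [0.5437 0.0391 0.014 ]]
yaw of y axis -4.153040173713525 [0.60599589 0.17212996 0.014     ]
plate cor [[0.6799 0.3154 0.012 ]
 [0.6587 0.0203 0.012 ]
 [0.5531 0.324  0.012 ]
 [0.5314 0.0273 0.012 ]] [0.60578669 0.17174239 0.012     ]
-4.144159444156927
pinstand [[ 0.6223 -0.1286  0.068 ]
 [ 0.6137 -0.1926  0.068 ]
 [ 0.5616 -0.1199  0.068 ]
 [ 0.5535 -0.1844  0.068 ]] [ 0.58778057 -0.15638313  0.068     ]
```

Checks agree. Guide hole is near (0.605, 0.162), from the hole, the screw mean and the plate geometry. The stand's yaw is about -4.15°. The pin head is at (0.5885, -0.158), triangulated z 0.136 as it should be. Next I write a helper that gives the relative moves.

```bash
cat > go.py <<'E'
import sys
from h import *
def rel(p,yaw,tilt=None):
    o=get_obs();R0=R.from_euler('xyz',o['eef_rot']);R1=R.from_euler('xyz',[np.pi,0,yaw])
    l=R0.inv().apply(np.array(p)-o['ee_pos'])*1000;t=(R0.inv()*R1).as_rotvec()
    print("lin",l.round(1),"turn",t.round(3),"| t",round(o['time_s'],2),"dist",np.linalg.norm(l).round(1))
if __name__=="__main__":
    a=sys.argv[1:]
    for i in range(0,len(a),4): rel([float(v) for v in a[i:i+3]],float(a[i+3]))
E
python3 go.py 0.23 0.5 0.265 2.711  0.40 0.25 0.30 2.9  0.45 0.1 0.30 3.05
```

```text
lin [ -0.2   0.5 -60. ] turn [-0.001 -0.    -0.   ] | t 0.15 dist 60.0
lin [-259.1 -155.7  -94.8] turn [-0.001 -0.    -0.189] | t 0.15 dist 316.8
lin [-367.1 -271.1  -94.8] turn [-0.001 -0.    -0.339] | t 0.15 dist 466.1
```

play_rows([
  {"claw":1,"linear":[0,0,-60],"turn":[0,0,0]},
  {"claw":1,"linear":[-50,-28,-75],"turn":[0,0,-0.06]},
  {"claw":1,"linear":[-103,-60,-90],"turn":[0,0,-0.12]},
  {"claw":1,"linear":[-155,-92,-95],"turn":[0,0,-0.18]},
  {"claw":1,"linear":[-207,-124,-95],"turn":[0,0,-0.24]},
  {"claw":1,"linear":[-259,-156,-95],"turn":[0,0,-0.3]},
  {"claw":1,"linear":[-313,-213,-95],"turn":[0,0,-0.36]},
  {"claw":1,"linear":[-367,-271,-95],"turn":[0,0,-0.43]},
])

```text
time_s: 1.15
ee_pos: [0.4399, 0.1293, 0.3001]
eef_rot: [-3.141, -0.001, -3.14]
force: [0.5, 0.5, -0.2]
grip_width: 0.0942
```

```bash
python3 go.py 0.5885 -0.158 0.22 3.1416;python3 -c "
from h import *
print(get_obs()['ee_pos'],get_obs()['qpos'])"
```

```text
lin [-148.2 -287.4   80.2] turn [-0.001 -0.001  0.001] | t 1.15 dist 333.2
[0.43989808 0.12926134 0.30008871] [ 2.06285982e-01  3.32322135e-02  1.61284875e+00 -6.73601266e-04
  1.49626211e+00 -1.36588957e+00]
```

play_rows([
  {"claw":1,"linear":[-25,-55,5],"turn":[0,0,0]},
  {"claw":1,"linear":[-52,-105,15],"turn":[0,0,0]},
  {"claw":1,"linear":[-78,-155,30],"turn":[0,0,0]},
  {"claw":1,"linear":[-104,-205,45],"turn":[0,0,0]},
  {"claw":1,"linear":[-130,-253,65],"turn":[0,0,0]},
  {"claw":1,"linear":[-148,-287,80],"turn":[0,0,0]},
  {"claw":1,"linear":[-148,-287,80],"turn":[0,0,0]},
  {"claw":1,"linear":[-148,-287,80],"turn":[0,0,0]},
])

```text
time_s: 2.15
ee_pos: [0.5881, -0.1571, 0.2203]
eef_rot: [-3.141, -0.001, -3.14]
force: [-0.7, -0.7, 0.2]
grip_width: 0.0939
```

```bash
python3 - <<'E'
from h import *
o=get_obs();pose=(o['ee_pos'],o['eef_rot']);im=vision.camera("wrist")
cv2.imwrite("pics/w1.png",im);print(o['ee_pos'],o['eef_rot'])
m=cv2.inRange(cv2.cvtColor(im,cv2.COLOR_BGR2HSV),(20,120,80),(36,255,255))
for c in cv2.findContours(m,cv2.RETR_EXTERNAL,cv2.CHAIN_APPROX_NONE)[0]:
    if cv2.contourArea(c)>100:print(cv2.boundingRect(c))
print(proj("wrist",[[.5885,-.158,.136],[.605,.162,.138]],pose))
E
python3 go.py 0.5885 -0.158 0.101 3.1416
```

```text
[ 0.58811083 -0.15706091  0.22033373] [-3.14103200e+00 -7.85074965e-04 -3.13999710e+00]
(240, 186, 33, 31)
[[255.09554477 199.18495874]
 [594.82040834 216.26260511]]
lin [ -0.3  -1.1 119.9] turn [-0.001  0.     0.002] | t 2.2 dist 119.9
```

View pics/w1.png

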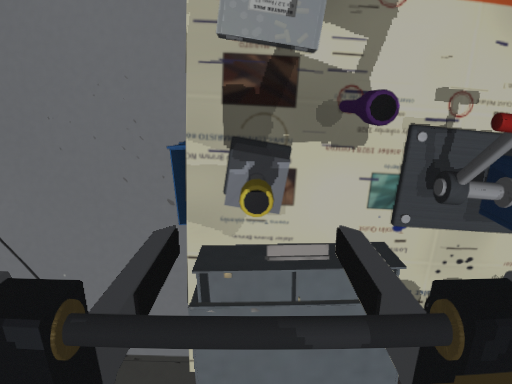

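The wrist view shows the yellow head at (257,201), within 2 px of the prediction. The purple pin at (382,107) is clear of the fingers. Descend and grip.

play_rows([
  {"claw":1,"linear":[0,-1,40],"turn":[0,0,0]},
  {"claw":1,"linear":[0,-1,75],"turn":[0,0,0]},
  {"claw":1,"linear":[0,-1,100],"turn":[0,0,0]},
  {"claw":1,"linear":[0,-1,118],"turn":[0,0,0]},
  {"claw":1,"linear":[0,-1,120],"turn":[0,0,0]},
  {"claw":0.2,"linear":[0,-1,120],"turn":[0,0,0]},
  {"claw":0.2,"linear":[0,-1,120],"turn":[0,0,0]},
  {"claw":0.2,"linear":[0,-1,120],"turn":[0,0,0]},
], force=25)

```text
time_s: 3.2
ee_pos: [0.5884, -0.158, 0.1014]
eef_rot: [-3.14, 0.001, -3.139]
force: [0.7, 0.6, 0.6]
grip_width: 0.067
```

play_rows([
  {"claw":0.2,"linear":[0,0,0],"turn":[0,0,0]},
  {"claw":0.2,"linear":[0,0,0],"turn":[0,0,0]},
], force=25)

```text
time_s: 3.45
ee_pos: [0.5885, -0.158, 0.1016]
eef_rot: [-3.14, 0.001, -3.14]
force: [0.4, -0.7, -1.8]
grip_width: 0.0475
```

```bash
python3 - <<'E'
from h import *
o=get_obs();pose=(o['ee_pos'],o['eef_rot']);im=vision.camera("wrist")
cv2.imwrite("pics/w2.png",im);print(o['ee_pos'],o['grip_width'],o['force'],o['moment'])
E
```

```text
[ 0.58846589 -0.15800981  0.10162052] 0.04752037029651151 [ 0.39315548 -0.70731943 -1.82716908] [0.04377746 0.04270267 0.0012654 ]
```

View pics/w2.png

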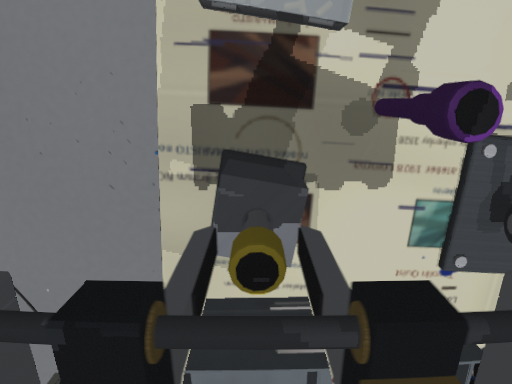

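The fingers straddle the head at (257,265) and are still closing.

play_rows([
  {"claw":0.2,"linear":[0,0,0],"turn":[0,0,0]},
  {"claw":0.2,"linear":[0,0,0],"turn":[0,0,0]},
  {"claw":0.2,"linear":[0,0,0],"turn":[0,0,0]},
  {"claw":0.2,"linear":[0,0,0],"turn":[0,0,0]},
], force=30)

```text
time_s: 4.0
ee_pos: [0.5884, -0.158, 0.1015]
eef_rot: [-3.14, 0.001, -3.139]
force: [-0.5, -0.3, -0.5]
grip_width: 0.0295
```

play_rows([
  {"claw":0.2,"linear":[0,0,-10],"turn":[0,0,0]},
  {"claw":0.2,"linear":[0,0,-30],"turn":[0,0,0]},
  {"claw":0.2,"linear":[0,0,-60],"turn":[0,0,0]},
  {"claw":0.2,"linear":[0,0,-100],"turn":[0,0,0]},
  {"claw":0.2,"linear":[0,0,-140],"turn":[0,0,0]},
  {"claw":0.2,"linear":[0,0,-175],"turn":[0,0,0]},
  {"claw":0.2,"linear":[0,0,-180],"turn":[0,0,0]},
])

```text
time_s: 4.88
ee_pos: [0.5887, -0.1579, 0.2841]
eef_rot: [-3.139, 0.005, -3.139]
force: [-0.2, 0.3, -2.0]
grip_width: 0.0295
```

```bash
python3 - <<'E'
from h import *
o=get_obs();pose=(o['ee_pos'],o['eef_rot']);im=vision.camera("wrist")
cv2.imwrite("pics/w3.png",im);print(o['ee_pos'],o['grip_width'],o['force'],o['moment'])
E
python3 go.py .605 .162 .291 3.1416
```

```text
[ 0.58872458 -0.15792044  0.28413921] 0.029500606085778334 [-0.2069935   0.3428666  -1.98662627] [ 0.0381867  -0.01322697 -0.02766348]
lin [-17.2 319.8  -8.9] turn [-0.002  0.003  0.002] | t 4.92 dist 320.4
```

View pics/w3.png

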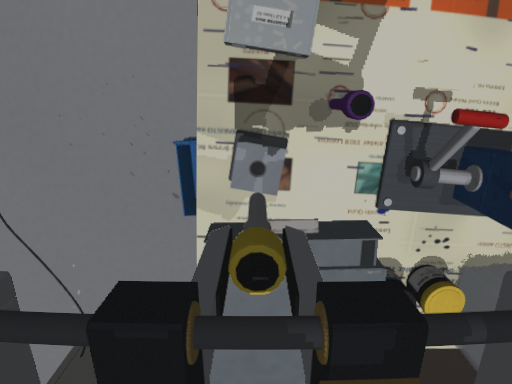

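```bash
python3 - <<'E'
from h import *
o=get_obs();pose=(o['ee_pos'],o['eef_rot'])
x,y,z=o['ee_pos']
print(proj("wrist",[[x,y,z-.0935],[x,y,z+.0345]],pose))
im=cv2.imread("pics/w3.png")
cv2.imwrite("pics/w3c.png",cv2.resize(im[180:310,190:330],None,fx=4,fy=4,interpolation=cv2.INTER_CUBIC))
E
```

```text
[[256.36990623 195.37391005]
 [255.51187347 266.84064745]]
```

View pics/w3c.png

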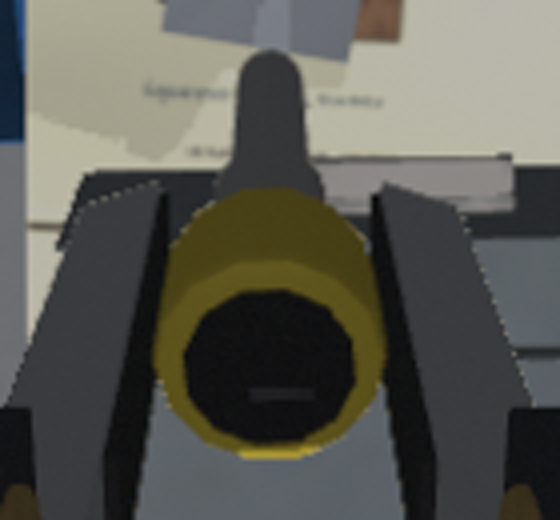

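play_rows([
  {"claw":0.2,"linear":[-2,40,-5],"turn":[0,0,0]},
  {"claw":0.2,"linear":[-5,90,-9],"turn":[0,0,0]},
  {"claw":0.2,"linear":[-8,145,-9],"turn":[0,0,0]},
  {"claw":0.2,"linear":[-11,200,-9],"turn":[0,0,0]},
  {"claw":0.2,"linear":[-14,250,-9],"turn":[0,0,0]},
  {"claw":0.2,"linear":[-16,295,-9],"turn":[0,0,0]},
  {"claw":0.2,"linear":[-17,318,-9],"turn":[0,0,0]},
  {"claw":0.2,"linear":[-17,320,-9],"turn":[0,0,0]},
])

```text
time_s: 5.92
ee_pos: [0.6045, 0.163, 0.2898]
eef_rot: [-3.139, 0.001, -3.138]
force: [0.7, -0.6, -1.1]
grip_width: 0.0293
```

```bash
python3 - <<'E'
from h import *
o=get_obs();pose=(o['ee_pos'],o['eef_rot']);print(o['ee_pos'],o['eef_rot'],o['grip_width'])
im=vision.camera("wrist");cv2.imwrite("pics/w4.png",im)
s=vision.camera("scene")
cv2.imwrite("pics/s4.png",cv2.resize(s[60:240,150:350],None,fx=4,fy=3.33,interpolation=cv2.INTER_CUBIC))
cv2.imwrite("pics/s4raw.png",s)
E
```

```text
[0.60449048 0.16295577 0.28975226] [-3.13926573e+00  1.03476568e-03 -3.13804352e+00] 0.02929280438581639
```

View pics/w4.png

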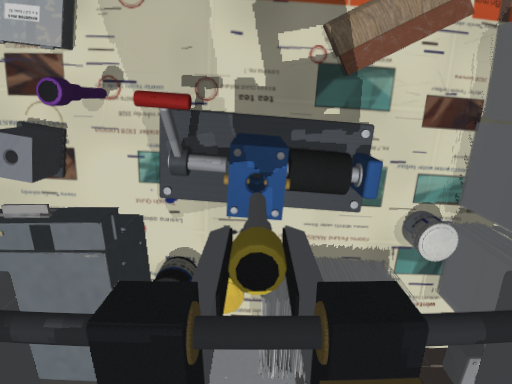

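View pics/s4.png

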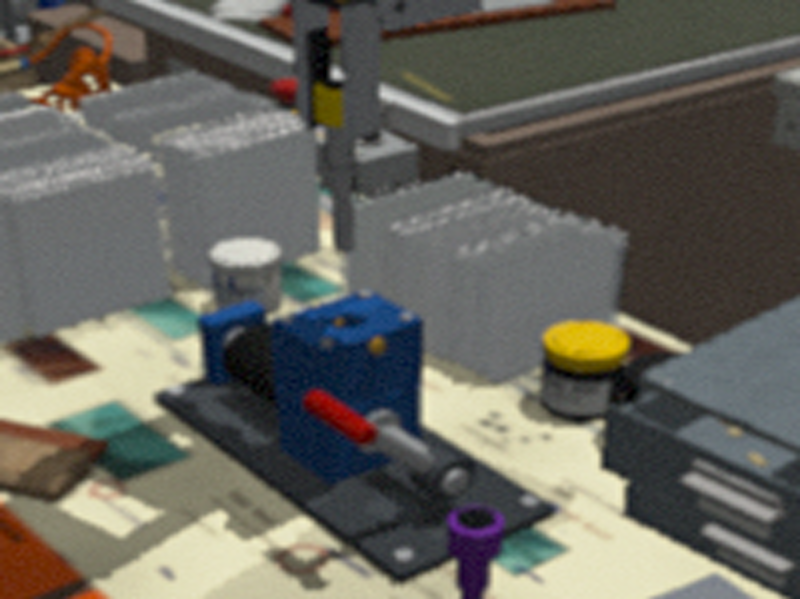

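```bash
python3 - <<'E'
from h import *
o=get_obs();pose=(o['ee_pos'],o['eef_rot']);x,y,z=pose[0]
im=cv2.imread("pics/w4.png")
cv2.imwrite("pics/w4c.png",cv2.resize(im[125:225,190:330],None,fx=5.5,fy=5.5,interpolation=cv2.INTER_CUBIC))
print(proj("wrist",[[.605,.162,.138],[x,y,z-.0935]],pose))
E
```

```text
[[257.20226991 180.09231769]
 [256.41595317 195.47830808]]
```

View pics/w4c.png

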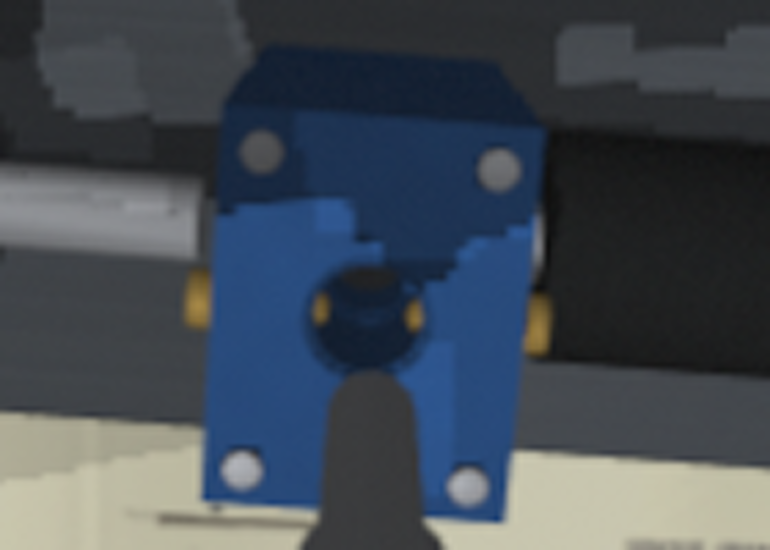

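Compared with nominal, the wrist view puts the hole about +1 mm in x and -1.5 mm in y from the pin tip. I'll go lower with the correction and recheck.

```bash
python3 go.py .606 .1605 .243 3.1416
```

```text
lin [-1.2 -0.8 47.5] turn [-0.002  0.002  0.002] | t 6.03 dist 47.5
```

play_rows([
  {"claw":0.2,"linear":[-1,-1,15],"turn":[-0.002,0.002,0.002]},
  {"claw":0.2,"linear":[-1,-1,35],"turn":[-0.002,0.002,0.002]},
  {"claw":0.2,"linear":[-1,-1,47],"turn":[-0.002,0.002,0.002]},
  {"claw":0.2,"linear":[-1,-1,47],"turn":[-0.002,0.002,0.002]},
])

```text
time_s: 6.52
ee_pos: [0.6056, 0.1596, 0.2423]
eef_rot: [-3.141, -0.002, 3.14]
force: [-0.7, 0.0, -1.9]
grip_width: 0.0294
```

```bash
python3 - <<'E'
from h import *
o=get_obs();pose=(o['ee_pos'],o['eef_rot']);x,y,z=pose[0];print(pose,o['force'])
im=vision.camera("wrist");cv2.imwrite("pics/w5.png",im)
cv2.imwrite("pics/w5c.png",cv2.resize(im[140:230,190:330],None,fx=5.5,fy=5.5,interpolation=cv2.INTER_CUBIC))
s=vision.camera("scene")
cv2.imwrite("pics/s5c.png",cv2.resize(s[80:190,200:290],None,fx=5.4,fy=5.4,interpolation=cv2.INTER_CUBIC))
print(proj("wrist",[[x,y,.138],[x,y,z-.0935],[x,y,z-.0865]],pose))
print(proj("scene",[[x,y,.138],[x,y,z-.0935],[x,y,z-.0865]],pose))
E
```

```text
(array([0.60559958, 0.15963432, 0.24232974]), array([-3.14093544e+00, -1.85716138e-03,  3.14047127e+00])) [-0.7339734   0.02627949 -1.88038865]
[[256.26660476 192.58046308]
 [256.2363465  195.87116141]
 [256.21559024 198.12911335]]
[[236.51247115 155.64211934]
 [236.42918052 151.96005639]
 [236.37494931 149.55404026]]
```

View pics/w5c.png

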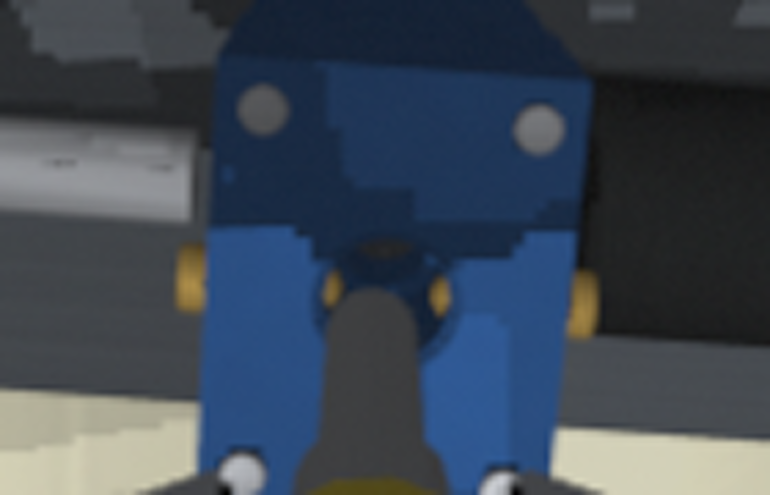

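View pics/s5c.png

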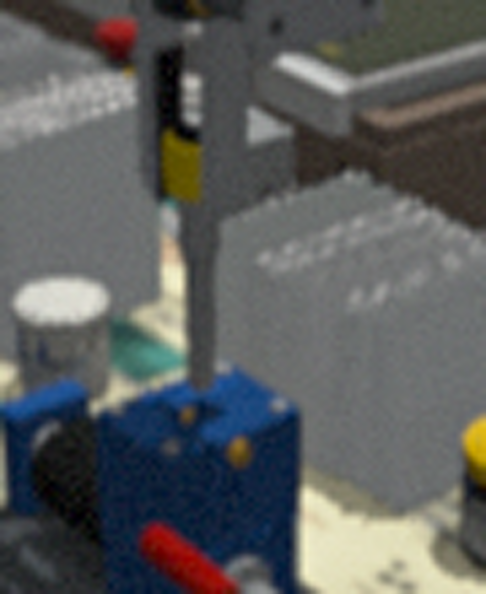

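The pin axis is 15 crop px (2.4 mm) to the -y side of the hole, and about 0.8 mm short in x. New target is (0.6064, 0.162). I'll descend in small steps, watching the force.

```bash
python3 go.py .6064 .162 .242 3.1416 .6064 .162 .225 3.1416
```

```text
lin [-0.4  2.   1.9] turn [-0.     0.001 -0.001] | t 6.62 dist 2.8
lin [-0.3  2.  18.9] turn [-0.     0.001 -0.001] | t 6.62 dist 19.0
```

play_rows([
  {"claw":0.2,"linear":[-0.4,2,0],"turn":[0,0,0]},
  {"claw":0.2,"linear":[-0.4,2,6],"turn":[0,0,0]},
  {"claw":0.2,"linear":[-0.4,2,12],"turn":[0,0,0]},
  {"claw":0.2,"linear":[-0.4,2,17],"turn":[0,0,0]},
  {"claw":0.2,"linear":[-0.4,2,17],"turn":[0,0,0]},
])

```text
time_s: 7.25
ee_pos: [0.6063, 0.162, 0.2264]
eef_rot: [-3.141, -0.0, 3.141]
force: [0.5, 1.1, -1.3]
grip_width: 0.0296
```

```bash
python3 - <<'E'
from h import *
o=get_obs();pose=(o['ee_pos'],o['eef_rot']);x,y,z=pose[0];print(pose,o['force'])
im=vision.camera("wrist");cv2.imwrite("pics/w6.png",im)
cv2.imwrite("pics/w6c.png",cv2.resize(im[140:230,190:330],None,fx=5.5,fy=5.5,interpolation=cv2.INTER_CUBIC))
E
```

```text
(array([0.60628719, 0.16202414, 0.22637541]), array([-3.14127029e+00, -2.57654270e-04,  3.14094598e+00])) [ 0.54903517  1.09618425 -1.28180886]
```

View pics/w6c.png

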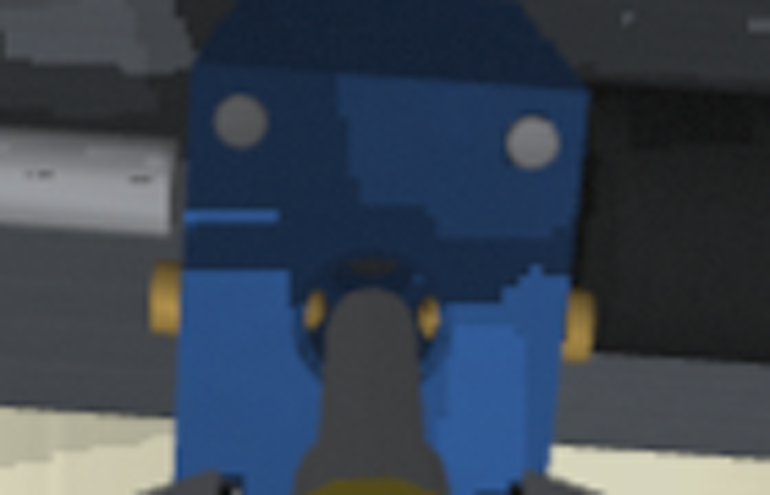

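Pin centred between the plungers (316 and 430 against 372), and x also agrees. Continue down.

play_rows([
  {"claw":0.2,"linear":[0,0,4],"turn":[0,0,0]},
  {"claw":0.2,"linear":[0,0,8],"turn":[0,0,0]},
  {"claw":0.2,"linear":[0,0,12],"turn":[0,0,0]},
  {"claw":0.2,"linear":[0,0,12],"turn":[0,0,0]},
])

```text
time_s: 7.8
ee_pos: [0.6063, 0.162, 0.2144]
eef_rot: [-3.141, -0.0, 3.141]
force: [-0.7, -0.4, -1.4]
grip_width: 0.0295
```

play_rows([
  {"claw":0.2,"linear":[0,0,5],"turn":[0,0,0]},
  {"claw":0.2,"linear":[0,0,10],"turn":[0,0,0]},
  {"claw":0.2,"linear":[0,0,14],"turn":[0,0,0]},
  {"claw":0.2,"linear":[0,0,14],"turn":[0,0,0]},
])

```text
time_s: 8.3
ee_pos: [0.6062, 0.162, 0.1999]
eef_rot: [-3.141, -0.001, 3.141]
force: [1.1, -0.1, -1.1]
grip_width: 0.0293
```

play_rows([
  {"claw":0.2,"linear":[0,0,3],"turn":[0,0,0]},
  {"claw":0.2,"linear":[0,0,6],"turn":[0,0,0]},
  {"claw":0.2,"linear":[0,0,9],"turn":[0,0,0]},
  {"claw":0.2,"linear":[0,0,9],"turn":[0,0,0]},
])

```text
time_s: 8.8
ee_pos: [0.606, 0.1619, 0.1906]
eef_rot: [-3.141, -0.001, 3.141]
force: [0.7, 0.1, -2.0]
grip_width: 0.0295
```

play_rows([
  {"claw":0.2,"linear":[0,0,4],"turn":[0,0,0]},
  {"claw":0.2,"linear":[0,0,8],"turn":[0,0,0]},
  {"claw":0.2,"linear":[0,0,12],"turn":[0,0,0]},
  {"claw":0.2,"linear":[0,0,12],"turn":[0,0,0]},
])

```text
time_s: 9.3
ee_pos: [0.6059, 0.1619, 0.1782]
eef_rot: [-3.141, -0.002, 3.141]
force: [-0.5, 0.2, -1.7]
grip_width: 0.0296
```

play_rows([
  {"claw":0.2,"linear":[0,0,3],"turn":[0,0,0]},
  {"claw":0.2,"linear":[0,0,7],"turn":[0,0,0]},
  {"claw":0.2,"linear":[0,0,7],"turn":[0,0,0]},
])

```text
time_s: 9.68
ee_pos: [0.6057, 0.1618, 0.1708]
eef_rot: [-3.141, -0.003, 3.141]
force: [0.3, -0.3, -0.7]
grip_width: 0.0292
```

play_rows([
  {"claw":0.7,"linear":[0,0,0],"turn":[0,0,0]},
  {"claw":0.7,"linear":[0,0,0],"turn":[0,0,0]},
  {"claw":0.7,"linear":[0,0,0],"turn":[0,0,0]},
  {"claw":0.7,"linear":[0,0,0],"turn":[0,0,0]},
])

```text
time_s: 10.18
ee_pos: [0.6058, 0.1619, 0.1709]
eef_rot: [-3.141, -0.003, 3.141]
force: [0.2, -0.3, -0.1]
grip_width: 0.0644
```

```bash
python3 - <<'E'
from h import *
o=get_obs();pose=(o['ee_pos'],o['eef_rot']);x,y,z=pose[0];print(pose,o['force'],o['grip_width'])
im=vision.camera("wrist");cv2.imwrite("pics/w7.png",im)
print(proj("wrist",[[.606,.162,z] for z in(.204,.207,.2)],pose))
E
```

```text
(array([0.60577535, 0.16186212, 0.17085945]), array([-3.14074346e+00, -2.51088789e-03,  3.14091217e+00])) [ 0.22411313 -0.30217984 -0.1164676 ] 0.0643740371672049
[[255.86361178 265.62158994]
 [255.84065638 268.52326505]
 [255.89302367 261.9049088 ]]
```

View pics/w7.png

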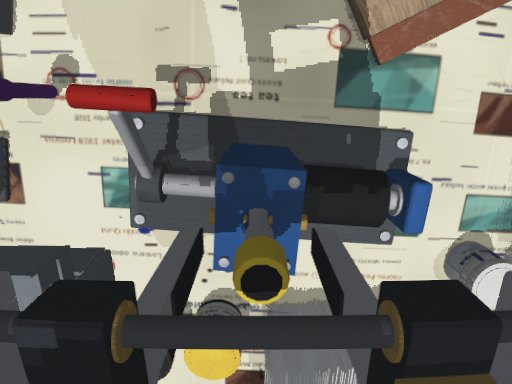

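The pin is released. Its head at (262,281) leans a little within the guide play. Retreat upward.

play_rows([
  {"claw":0.9,"linear":[0,0,-8],"turn":[0,0,0]},
  {"claw":0.9,"linear":[0,0,-25],"turn":[0,0,0]},
  {"claw":0.9,"linear":[0,0,-55],"turn":[0,0,0]},
  {"claw":0.9,"linear":[0,0,-90],"turn":[0,0,0]},
  {"claw":0.6,"linear":[0,0,-120],"turn":[0,0,0]},
  {"claw":0,"linear":[0,0,-125],"turn":[0,0,0]},
])

```text
time_s: 10.98
ee_pos: [0.6065, 0.1621, 0.2989]
eef_rot: [3.142, 0.002, 3.141]
force: [-0.4, 0.8, -0.7]
grip_width: 0.0679
```

```bash
python3 - <<'E'
from h import *
o=get_obs();pose=(o['ee_pos'],o['eef_rot']);print(pose,o['force'],o['grip_width'])
im=vision.camera("wrist");cv2.imwrite("pics/w8.png",im)
s=vision.camera("scene");cv2.imwrite("pics/s8.png",s)
cv2.imwrite("pics/s8c.png",cv2.resize(s[80:200,190:310],None,fx=5,fy=5,interpolation=cv2.INTER_CUBIC))
for z in(.204,.19,.164): print(z,proj("scene",[.606,.162,z]),proj("wrist",[.606,.162,z],pose))
E
```

```text
(array([0.60652824, 0.16205227, 0.29885042]), array([3.14150979e+00, 1.79896351e-03, 3.14090463e+00])) [-0.3680747   0.81850181 -0.65742472] 0.06793981545165204
0.204 [[235.49664967 132.0410733 ]] [[256.09883834 194.49698536]]
0.19 [[235.6131665  137.11796534]] [[256.13221122 190.30949534]]
0.164 [[235.82613407 146.31855582]] [[256.18689052 183.45390382]]
```

View pics/w8.png

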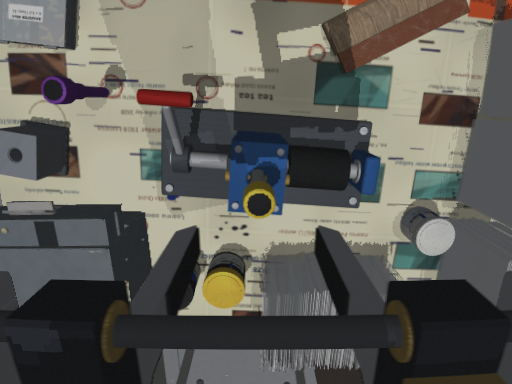

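View pics/s8c.png

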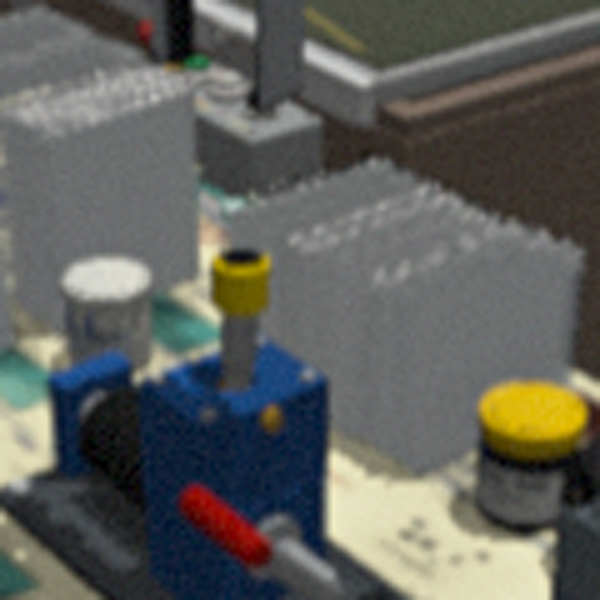

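The scene shows the head top at (238,132). That matches z=0.204 (predicted v 132.0), so the pin rests on the shaft. Next the lever: check the bar position, then approach with closed fingers.

```bash
cat > lev.py <<'E'
from h import *
from go import rel
A=np.array([.5988,.0623,.05]);U=np.array([-.9974,.0724,0])
def bar(a): return A+.115*(np.cos(a)*U+np.sin(a)*np.array([0,0,1]))
E
python3 - <<'E'
from lev import *
o=get_obs();pose=(o['ee_pos'],o['eef_rot'])
im=cv2.imread("pics/w8.png");m=cv2.inRange(cv2.cvtColor(im,cv2.COLOR_BGR2HSV),(0,170,80),(5,255,255))
m[:80]=0
c=max(cv2.findContours(m,0,1)[0],key=cv2.contourArea);r=cv2.minAreaRect(c);print(r)
o_,d=ray("wrist",r[0],pose)
for a in(.8,.82,.84,.86,.88,.9):
    print(a,bar(a).round(4),proj("wrist",bar(a),pose),proj("scene",bar(a)),proj("top",bar(a)))
rel([.5225,.068,.2],np.pi)
E
```

```text
((163.68601989746094, 97.67488098144531), (53.78815460205078, 14.314268112182617), 4.5739216804504395)
0.8 [0.5189 0.0681 0.1325] [[164.61018025  95.32637176]] [[233.36592921 186.26070154]] [[260.43354405 219.53409277]]
0.82 [0.5205 0.068  0.1341] [[164.17560628  96.97326049]] [[233.94338127 185.43489145]] [[260.5056693  218.83716717]]
0.84 [0.5222 0.0679 0.1356] [[163.74736563  98.66400503]] [[234.53256384 184.61602052]] [[260.57861678 218.12402499]]
0.86 [0.524  0.0677 0.1372] [[163.32587735 100.39775833]] [[235.13316703 183.80452642]] [[260.65235268 217.3949541 ]]
0.88 [0.5257 0.0676 0.1386] [[162.91155962 102.17360604]] [[235.74487321 183.0008421 ]] [[260.72684237 216.65025538]]
0.9 [0.5275 0.0675 0.1401] [[162.50482887 103.9905666 ]] [[236.36735727 182.20539542]] [[260.80205043 215.89024261]]
lin [ 83.3 -93.9  96.3] turn [-0.001 -0.002 -0.001] | t 11.07 dist 158.2
```

play_rows([
  {"claw":0,"linear":[35,-40,5],"turn":[0,0,0]},
  {"claw":0,"linear":[70,-78,20],"turn":[0,0,0]},
  {"claw":0,"linear":[83,-94,55],"turn":[0,0,0]},
  {"claw":0,"linear":[83,-94,90],"turn":[0,0,0]},
  {"claw":0,"linear":[83,-94,96],"turn":[0,0,0]},
  {"claw":0,"linear":[83,-94,96],"turn":[0,0,0]},
  {"claw":0,"linear":[83,-94,96],"turn":[0,0,0]},
])

```text
time_s: 11.95
ee_pos: [0.5233, 0.0682, 0.2013]
eef_rot: [-3.141, -0.001, 3.141]
force: [0.7, -0.1, 0.3]
grip_width: 0.0004
```

```bash
python3 - <<'E'
from lev import *
o=get_obs();pose=(o['ee_pos'],o['eef_rot']);print(pose[0],o['force'],o['grip_width'])
im=vision.camera("wrist");cv2.imwrite("pics/w9.png",im)
for a in(.84,.8,.7,.6,.5,.42): print(a);rel(bar(a)+[0,0,.008],np.pi)
E
```

```text
[0.5233255  0.06815919 0.2012879 ] [ 0.73204072 -0.11162113  0.34393003] 0.00039764571599125496
0.84
lin [ 1.  -0.3 57.6] turn [-0.001 -0.001 -0.   ] | t 12.0 dist 57.6
0.8
lin [ 4.3 -0.  60.7] turn [-0.001 -0.001 -0.   ] | t 12.0 dist 60.9
0.7
lin [12.2  0.6 69.2] turn [-0.001 -0.001 -0.   ] | t 12.0 dist 70.2
0.6
lin [19.1  1.1 78.3] turn [-0.001 -0.001 -0.   ] | t 12.0 dist 80.6
0.5
lin [25.1  1.5 88.1] turn [-0.001 -0.001 -0.   ] | t 12.0 dist 91.6
0.42
lin [29.1  1.8 96.4] turn [-0.001 -0.001 -0.   ] | t 12.0 dist 100.7
```

View pics/w9.png

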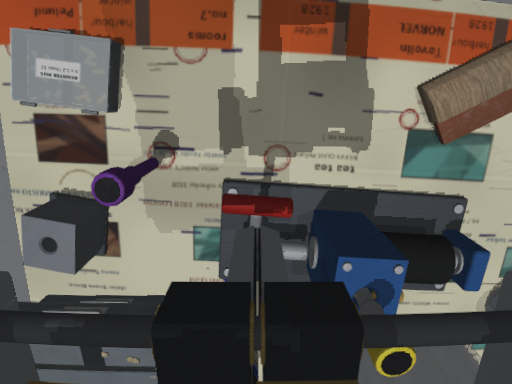

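Closed fingers over the bar, which is at (257,206). Now contact and push slowly.

play_rows([
  {"claw":0,"linear":[1,0,25],"turn":[0,0,0]},
  {"claw":0,"linear":[1,0,45],"turn":[0,0,0]},
  {"claw":0,"linear":[1,0,54],"turn":[0,0,0]},
  {"claw":0,"linear":[1,0,57],"turn":[0,0,0]},
  {"claw":0,"linear":[3,0,59.5],"turn":[0,0,0]},
  {"claw":0,"linear":[5,0,62],"turn":[0,0,0]},
  {"claw":0,"linear":[7,0.3,64],"turn":[0,0,0]},
])

```text
time_s: 12.88
ee_pos: [0.5162, 0.0685, 0.1381]
eef_rot: [-3.141, 0.0, 3.141]
force: [-5.0, 0.0, 7.2]
grip_width: 0.0005
```

```bash
cat > st.py <<'E'
from lev import *
import sys
o=get_obs();p=o['ee_pos'];s=vision.camera("scene")
h=cv2.cvtColor(s,cv2.COLOR_BGR2HSV)
my=cv2.inRange(h,(20,130,90),(36,255,255))[110:175,220:262]
ys,xs=np.nonzero(my);print("yellow n",len(ys),"v",ys.min()+110 if len(ys) else None,ys.max()+110 if len(ys) else None,"mean",ys.mean().round(2)+110 if len(ys) else None)
z=(p[2]-.008-.05)/.115;a=np.arcsin(z);print("t",o['time_s'],"F",o['force'].round(1),"pos",p.round(4),"a",a.round(3))
if len(sys.argv)>1: cv2.imwrite(f"pics/{sys.argv[1]}.png",cv2.resize(s[80:240,180:340],None,fx=3.75,fy=3.75,interpolation=cv2.INTER_CUBIC))
for t in(.03,.06,.1,.2):
    print(round(a-t,3),end=' ');rel(bar(a-t)+[0,0,.008],np.pi)
E
python3 st.py s9
```

```text
yellow n 0 v None None mean None
t 12.875 F [-5.   0.   7.2] pos [0.5162 0.0685 0.1381] a 0.771
0.741 lin [ 1.7 -0.1  2.2] turn [-0.001 -0.    -0.   ] | t 12.93 dist 2.8
0.711 lin [4.  0.1 4.8] turn [-0.001 -0.    -0.   ] | t 12.93 dist 6.3
0.671 lin [6.9 0.3 8.4] turn [-0.001 -0.    -0.   ] | t 12.93 dist 10.9
0.571 lin [13.6  0.8 17.7] turn [-0.001 -0.    -0.   ] | t 12.93 dist 22.4
```

View pics/s9.png

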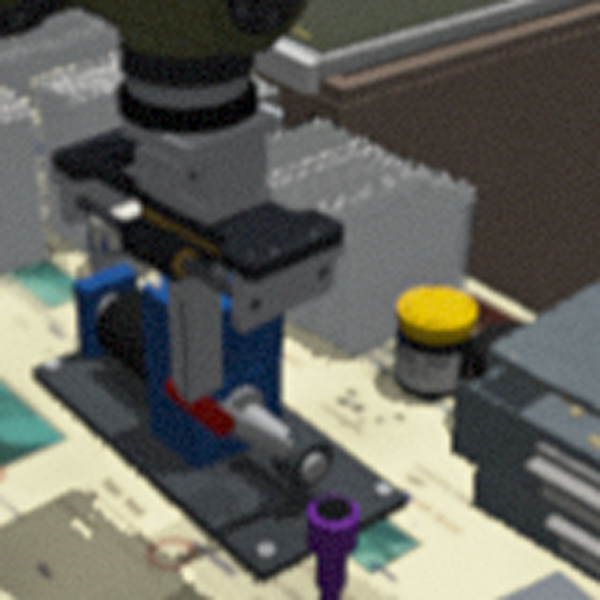

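The gripper hides the pin from the scene camera here, so I'll go by force and lift for peeks. The x force shows the tip lagging the bar, so I lead slightly in x.

play_rows([
  {"claw":0,"linear":[3,0,1.5],"turn":[0,0,0]},
  {"claw":0,"linear":[5,0,4],"turn":[0,0,0]},
  {"claw":0,"linear":[7,0.3,6.5],"turn":[0,0,0]},
  {"claw":0,"linear":[9,0.4,9],"turn":[0,0,0]},
  {"claw":0,"linear":[11,0.5,11.5],"turn":[0,0,0]},
  {"claw":0,"linear":[13,0.6,14],"turn":[0,0,0]},
  {"claw":0,"linear":[14.5,0.7,16.5],"turn":[0,0,0]},
])

```text
time_s: 13.8
ee_pos: [0.5007, 0.0693, 0.1214]
eef_rot: [-3.141, -0.002, 3.141]
force: [-4.7, -0.1, 6.3]
grip_width: 0.0005
```

```bash
python3 - <<'E'
from lev import *
o=get_obs();p=o['ee_pos'];pose=(p,o['eef_rot']);im=vision.camera("wrist");cv2.imwrite("pics/w10.png",im)
a=np.arcsin((p[2]-.058)/.115);print(o['force'].round(1),p.round(4),"a",a,"x err mm",(p[0]-bar(a)[0])*1000)
for t in(.05,.1,.15,.2):
    print(round(a-t,3),end=' ');rel(bar(a-t)+[0,0,.008],np.pi)
for z in (.204,.19,.18):print(proj("wrist",[.608,.162,z],pose))
E
```

```text
[-4.7 -0.1  6.3] [0.5007 0.0693 0.1214] a 0.5837939024902005 x err mm -2.420748226749425
0.534 lin [0.4 0.1 4.5] turn [-0.    -0.002 -0.   ] | t 13.85 dist 4.6
0.484 lin [3.2 0.3 9.6] turn [-0.    -0.002 -0.   ] | t 13.85 dist 10.1
0.434 lin [ 5.7  0.5 14.7] turn [-0.    -0.002 -0.   ] | t 13.85 dist 15.8
0.384 lin [ 8.   0.7 20. ] turn [-0.    -0.002 -0.   ] | t 13.85 dist 21.6
[[442.40660739 500.93711508]]
[[430.4427301  473.99395861]]
[[422.52521293 456.3469352 ]]
```

View pics/w10.png

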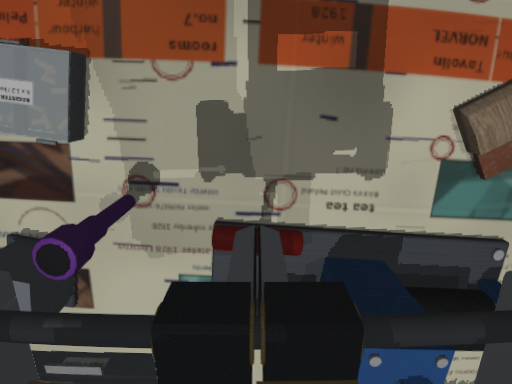

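play_rows([
  {"claw":0,"linear":[0.5,0,2],"turn":[0,0,0]},
  {"claw":0,"linear":[1,0,4],"turn":[0,0,0]},
  {"claw":0,"linear":[2,0.2,6],"turn":[0,0,0]},
  {"claw":0,"linear":[3,0.3,8],"turn":[0,0,0]},
  {"claw":0,"linear":[4,0.4,10],"turn":[0,0,0]},
  {"claw":0,"linear":[5,0.5,12],"turn":[0,0,0]},
  {"claw":0,"linear":[6,0.5,14],"turn":[0,0,0]},
])

```text
time_s: 14.72
ee_pos: [0.4943, 0.0699, 0.1069]
eef_rot: [-3.141, -0.002, 3.141]
force: [-3.0, 0.3, 4.0]
grip_width: 0.0005
```

```bash
cat > q.py <<'E'
from lev import *
o=get_obs();p=o['ee_pos'];F=o['force']
a=np.arcsin((p[2]-.058)/.115);print(round(o['time_s'],2),F.round(1),p.round(4),"a",a.round(3),"x err mm",((p[0]-bar(a)[0])*1000).round(1),"Ftan",(F[0]*-(-np.sin(a))*1+F[2]*np.cos(a)).round(1))
for t in(.03,.06,.1):
    print(round(a-t,3),end=' ');rel(bar(a-t)+[0,0,.008],np.pi)
E
python3 q.py
```

```text
14.72 [-3.   0.3  4. ] [0.4943 0.0699 0.1069] a 0.439 x err mm -0.7 Ftan 2.3
0.409 lin [0.7 0.1 3.1] turn [-0.    -0.002 -0.   ] | t 14.72 dist 3.2
0.379 lin [2.  0.2 6.3] turn [-0.    -0.002 -0.   ] | t 14.72 dist 6.7
0.339 lin [ 3.7  0.3 10.6] turn [-0.    -0.002 -0.   ] | t 14.72 dist 11.3
```

Tangential force 2.3 N, which is normal lever friction. I'm now entering the search zone and going slowly.

play_rows([
  {"claw":0,"linear":[0.3,0,1],"turn":[0,0,0]},
  {"claw":0,"linear":[0.6,0,2],"turn":[0,0,0]},
  {"claw":0,"linear":[0.9,0,3],"turn":[0,0,0]},
  {"claw":0,"linear":[1.3,0.1,4],"turn":[0,0,0]},
  {"claw":0,"linear":[1.7,0.2,5],"turn":[0,0,0]},
])

```text
time_s: 15.35
ee_pos: [0.4926, 0.07, 0.1018]
eef_rot: [-3.141, -0.002, 3.141]
force: [-3.2, -0.4, 3.5]
grip_width: 0.0002
```

play_rows([
  {"claw":0,"linear":[0.4,0,1],"turn":[0,0,0]},
  {"claw":0,"linear":[0.8,0,2],"turn":[0,0,0]},
  {"claw":0,"linear":[1.1,0,3],"turn":[0,0,0]},
  {"claw":0,"linear":[1.5,0.1,4],"turn":[0,0,0]},
])

```text
time_s: 15.85
ee_pos: [0.4911, 0.0701, 0.0978]
eef_rot: [-3.141, -0.002, 3.141]
force: [-1.9, 0.1, 2.7]
grip_width: 0.0004
```

play_rows([
  {"claw":0,"linear":[0.4,0,1],"turn":[0,0,0]},
  {"claw":0,"linear":[0.7,0,2],"turn":[0,0,0]},
  {"claw":0,"linear":[1.0,0,3],"turn":[0,0,0]},
  {"claw":0,"linear":[1.3,0.1,4],"turn":[0,0,0]},
])

```text
time_s: 16.35
ee_pos: [0.4898, 0.0702, 0.0937]
eef_rot: [-3.141, -0.002, 3.141]
force: [-1.9, -0.7, 2.9]
grip_width: 0.0003
```

```bash
python3 q.py
```

```text
16.35 [-1.9 -0.7  2.9] [0.4898 0.0702 0.0937] a 0.316 x err mm 0.0 Ftan 2.1
0.286 lin [1.  0.1 3.3] turn [-0.001 -0.002 -0.   ] | t 16.35 dist 3.5
0.256 lin [1.9 0.2 6.6] turn [-0.001 -0.002 -0.   ] | t 16.35 dist 6.9
0.216 lin [ 3.   0.3 11.1] turn [-0.001 -0.002 -0.   ] | t 16.35 dist 11.5
```

play_rows([
  {"claw":0,"linear":[0.3,0,1],"turn":[0,0,0]},
  {"claw":0,"linear":[0.6,0,2],"turn":[0,0,0]},
  {"claw":0,"linear":[0.9,0,3],"turn":[0,0,0]},
  {"claw":0,"linear":[1.1,0.1,4],"turn":[0,0,0]},
])

```text
time_s: 16.85
ee_pos: [0.4886, 0.0702, 0.0896]
eef_rot: [-3.141, -0.002, 3.141]
force: [-2.6, -0.9, 2.5]
grip_width: 0.0007
```

play_rows([
  {"claw":0,"linear":[0.3,0,1],"turn":[0,0,0]},
  {"claw":0,"linear":[0.5,0,2],"turn":[0,0,0]},
  {"claw":0,"linear":[0.8,0,3],"turn":[0,0,0]},
])

```text
time_s: 17.23
ee_pos: [0.4878, 0.0703, 0.0866]
eef_rot: [-3.141, -0.002, 3.141]
force: [-1.8, 0.2, 3.1]
grip_width: 0.0005
```

play_rows([
  {"claw":0,"linear":[0.3,0,1],"turn":[0,0,0]},
  {"claw":0,"linear":[0.5,0,2],"turn":[0,0,0]},
  {"claw":0,"linear":[0.8,0,3],"turn":[0,0,0]},
])

```text
time_s: 17.6
ee_pos: [0.487, 0.0703, 0.0835]
eef_rot: [-3.141, -0.002, 3.141]
force: [-1.8, 0.9, 2.8]
grip_width: 0.0006
```

```bash
python3 q.py; python3 - <<'E'
from h import *
cv2.imwrite("pics/s11.png",cv2.resize(vision.camera("scene")[80:240,180:340],None,fx=3.75,fy=3.75,interpolation=cv2.INTER_CUBIC))
E
```

```text
17.6 [-1.8  0.9  2.8] [0.487  0.0703 0.0835] a 0.224 x err mm 0.1 Ftan 2.3
0.194 lin [0.8 0.2 3.4] turn [-0.001 -0.002 -0.   ] | t 17.6 dist 3.5
0.164 lin [1.4 0.2 6.8] turn [-0.001 -0.002 -0.   ] | t 17.6 dist 6.9
0.124 lin [ 2.   0.3 11.3] turn [-0.001 -0.002 -0.   ] | t 17.6 dist 11.5
```

View pics/s11.png

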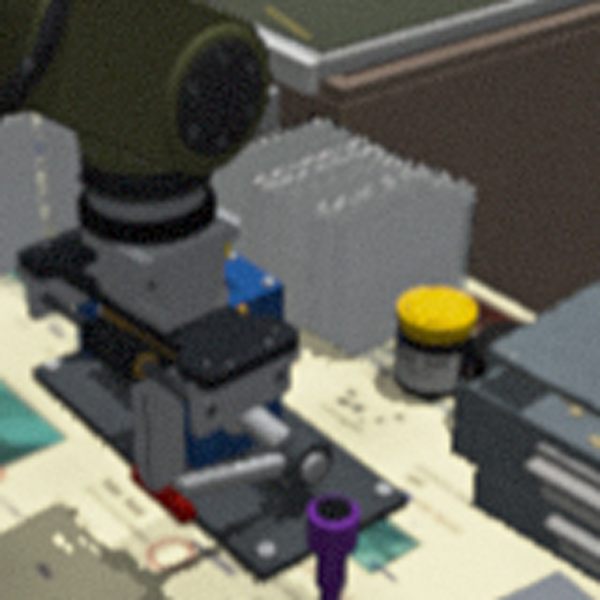

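A bit of yellow shows at crop (228,250), lower than before. Checking whether the pin has dropped.

```bash
python3 - <<'E'
from h import *
s=vision.camera("scene")
a=cv2.resize(s[120:165,225:265],None,fx=10,fy=10,interpolation=cv2.INTER_NEAREST)
b=cv2.resize(cv2.imread("pics/s8.png")[120:165,225:265],None,fx=10,fy=10,interpolation=cv2.INTER_NEAREST)
cv2.imwrite("pics/s12.png",np.hstack([b,a]))
E
```

```text
(no output)
```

View pics/s12.png

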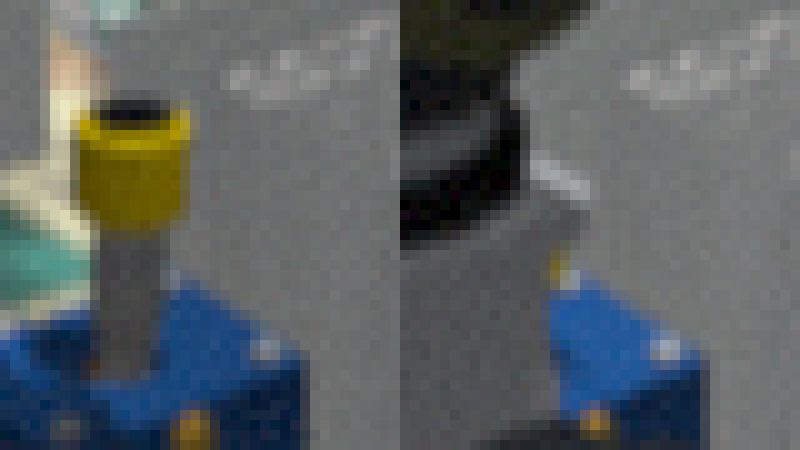

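Yes: the head's lower edge moved from row 22 to about row 27 in the crop. That is about 14 mm, so the pin has dropped. I'll feel for the catch in gentle 1 mm steps.

play_rows([
  {"claw":0,"linear":[0.2,0,1],"turn":[0,0,0]},
  {"claw":0,"linear":[0.4,0,2],"turn":[0,0,0]},
])

```text
time_s: 17.95
ee_pos: [0.4865, 0.0703, 0.0814]
eef_rot: [-3.141, -0.002, 3.141]
force: [-1.8, 0.9, 3.2]
grip_width: 0.0001
```

```bash
python3 q.py
```

```text
17.95 [-1.8  0.9  3.2] [0.4865 0.0703 0.0814] a 0.205 x err mm 0.1 Ftan 2.8
0.175 lin [0.7 0.2 3.4] turn [-0.001 -0.002 -0.   ] | t 17.95 dist 3.5
0.145 lin [1.2 0.3 6.8] turn [-0.001 -0.002 -0.   ] | t 17.95 dist 6.9
0.105 lin [ 1.8  0.3 11.4] turn [-0.001 -0.002 -0.   ] | t 17.95 dist 11.5
```

play_rows([
  {"claw":0,"linear":[0.2,0,1],"turn":[0,0,0]},
  {"claw":0,"linear":[0.3,0,1.5],"turn":[0,0,0]},
])

```text
time_s: 18.2
ee_pos: [0.4862, 0.0702, 0.0798]
eef_rot: [-3.141, -0.002, 3.141]
force: [-1.7, 2.2, 3.6]
grip_width: 0.0008
```

play_rows([
  {"claw":0,"linear":[0.2,0,1],"turn":[0,0,0]},
  {"claw":0,"linear":[0.3,0,1.5],"turn":[0,0,0]},
])

```text
time_s: 18.45
ee_pos: [0.4859, 0.0703, 0.0782]
eef_rot: [-3.141, -0.002, 3.141]
force: [-2.0, -0.3, 2.4]
grip_width: 0.0005
```

play_rows([
  {"claw":0,"linear":[0.2,0,0.8],"turn":[0,0,0]},
  {"claw":0,"linear":[0.3,0,1.5],"turn":[0,0,0]},
])

```text
time_s: 18.7
ee_pos: [0.4856, 0.0703, 0.0767]
eef_rot: [-3.141, -0.002, 3.141]
force: [-1.3, 1.7, 2.1]
grip_width: 0.0005
```

play_rows([
  {"claw":0,"linear":[0.2,0,0.8],"turn":[0,0,0]},
  {"claw":0,"linear":[0.3,0,1.5],"turn":[0,0,0]},
])

```text
time_s: 18.95
ee_pos: [0.4853, 0.0703, 0.0751]
eef_rot: [-3.141, -0.002, 3.141]
force: [-1.5, 0.4, 2.0]
grip_width: -0.0001
```

```bash
python3 q.py;python3 - <<'E'
from h import *
s=vision.camera("scene")
a=cv2.resize(s[120:165,225:265],None,fx=10,fy=10,interpolation=cv2.INTER_NEAREST)
cv2.imwrite("pics/s13.png",a)
E
```

```text
18.95 [-1.5  0.4  2. ] [0.4853 0.0703 0.0751] a 0.15 x err mm -0.1 Ftan 1.8
0.12 lin [0.4 0.3 3.4] turn [-0.001 -0.002 -0.   ] | t 18.95 dist 3.4
0.09 lin [0.7 0.3 6.9] turn [-0.001 -0.002 -0.   ] | t 18.95 dist 6.9
0.05 lin [ 1.   0.3 11.4] turn [-0.001 -0.002 -0.   ] | t 18.95 dist 11.5
```

View pics/s13.png

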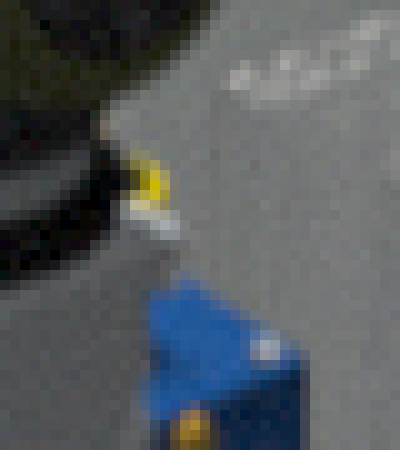

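The head top is now around row 14.5, against 10 before, so it has dropped about 13 mm. The lever still has play (cross-hole plus guide clearance, up to about 17 mm at the bar). Continue gently.

play_rows([
  {"claw":0,"linear":[0.1,0,0.8],"turn":[0,0,0]},
  {"claw":0,"linear":[0.2,0,1.5],"turn":[0,0,0]},
])

```text
time_s: 19.25
ee_pos: [0.485, 0.0703, 0.0735]
eef_rot: [-3.141, -0.002, 3.141]
force: [-1.6, 0.6, 2.3]
grip_width: 0.0003
```

play_rows([
  {"claw":0,"linear":[0.1,0,0.8],"turn":[0,0,0]},
  {"claw":0,"linear":[0.2,0,1.5],"turn":[0,0,0]},
])

```text
time_s: 19.5
ee_pos: [0.4848, 0.0703, 0.0719]
eef_rot: [-3.141, -0.002, 3.141]
force: [-0.8, 0.8, 3.0]
grip_width: 0.0003
```

play_rows([
  {"claw":0,"linear":[0.1,0,0.8],"turn":[0,0,0]},
  {"claw":0,"linear":[0.2,0,1.5],"turn":[0,0,0]},
])

```text
time_s: 19.75
ee_pos: [0.4846, 0.0703, 0.0704]
eef_rot: [-3.141, -0.002, 3.141]
force: [-1.4, 0.1, 2.7]
grip_width: 0.0007
```

play_rows([
  {"claw":0,"linear":[0.1,0,0.8],"turn":[0,0,0]},
  {"claw":0,"linear":[0.1,0,1.5],"turn":[0,0,0]},
])

```text
time_s: 20.0
ee_pos: [0.4844, 0.0703, 0.0688]
eef_rot: [-3.141, -0.002, 3.141]
force: [-2.6, 0.0, 1.6]
grip_width: 0.0006
```

play_rows([
  {"claw":0,"linear":[0.1,0,0.8],"turn":[0,0,0]},
  {"claw":0,"linear":[0.1,0,1.5],"turn":[0,0,0]},
])

```text
time_s: 20.25
ee_pos: [0.4843, 0.0703, 0.0672]
eef_rot: [-3.141, -0.002, 3.141]
force: [-3.3, 0.3, 2.5]
grip_width: 0.0003
```

```bash
python3 q.py;python3 - <<'E'
from h import *
s=vision.camera("scene")
a=cv2.resize(s[120:165,225:265],None,fx=10,fy=10,interpolation=cv2.INTER_NEAREST)
b=cv2.resize(vision.camera("top")[160:205,200:240],None,fx=10,fy=10,interpolation=cv2.INTER_NEAREST)
cv2.imwrite("pics/s14.png",np.hstack([a,b]))
E
```

```text
20.25 [-3.3  0.3  2.5] [0.4843 0.0703 0.0672] a 0.08 x err mm -0.2 Ftan 2.2
0.05 lin [0.1 0.4 3.4] turn [-0.001 -0.002 -0.   ] | t 20.25 dist 3.5
0.02 lin [0.2 0.4 6.9] turn [-0.001 -0.002 -0.   ] | t 20.25 dist 6.9
-0.02 lin [ 0.2  0.4 11.5] turn [-0.001 -0.002 -0.   ] | t 20.25 dist 11.5
```

View pics/s14.png

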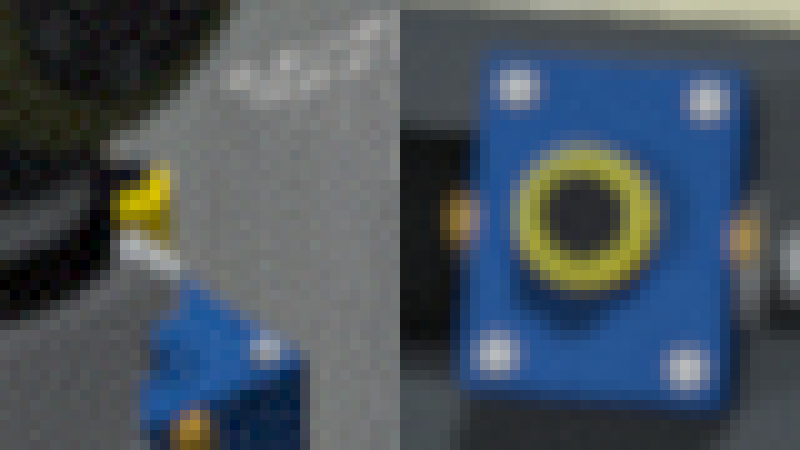

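The scene shows the black and yellow top ring at row ~16, against 10 before. That is about 16 mm lower, so the pin is in the cross-hole. Continue to the catch.

play_rows([
  {"claw":0,"linear":[0,0,0.8],"turn":[0,0,0]},
  {"claw":0,"linear":[0,0,1.5],"turn":[0,0,0]},
])

```text
time_s: 20.6
ee_pos: [0.4843, 0.0702, 0.0657]
eef_rot: [-3.141, -0.003, 3.141]
force: [-3.3, 0.5, 3.6]
grip_width: 0.0002
```

play_rows([
  {"claw":0,"linear":[0,0,0.8],"turn":[0,0,0]},
  {"claw":0,"linear":[0,0,1.5],"turn":[0,0,0]},
])

```text
time_s: 20.85
ee_pos: [0.4841, 0.0702, 0.0641]
eef_rot: [-3.141, -0.003, 3.141]
force: [-3.8, -0.5, 4.9]
grip_width: 0.0002
```

play_rows([
  {"claw":0,"linear":[0,0,0.8],"turn":[0,0,0]},
  {"claw":0,"linear":[0,0,1.5],"turn":[0,0,0]},
])

```text
time_s: 21.1
ee_pos: [0.4841, 0.0703, 0.0626]
eef_rot: [-3.141, -0.003, 3.141]
force: [-4.6, 0.6, 5.8]
grip_width: 0.0005
```

play_rows([
  {"claw":0,"linear":[0,0,0.6],"turn":[0,0,0]},
  {"claw":0,"linear":[0,0,1.2],"turn":[0,0,0]},
])

```text
time_s: 21.35
ee_pos: [0.484, 0.0703, 0.0615]
eef_rot: [-3.141, -0.003, 3.141]
force: [-5.9, 0.6, 7.8]
grip_width: 0.0006
```

```bash
python3 q.py;python3 - <<'E'
from h import *
s=vision.camera("scene")
a=cv2.resize(s[80:240,180:340],None,fx=3.75,fy=3.75,interpolation=cv2.INTER_CUBIC)
cv2.imwrite("pics/s15.png",a)
E
```

```text
21.35 [-5.9  0.6  7.8] [0.484  0.0703 0.0615] a 0.03 x err mm -0.2 Ftan 7.6
0.0 lin [-0.2  0.4  3.4] turn [-0.001 -0.003 -0.   ] | t 21.35 dist 3.5
-0.03 lin [-0.2  0.4  6.9] turn [-0.001 -0.003 -0.   ] | t 21.35 dist 6.9
-0.07 lin [-0.5  0.4 11.5] turn [-0.001 -0.003 -0.   ] | t 21.35 dist 11.5
```

View pics/s15.png

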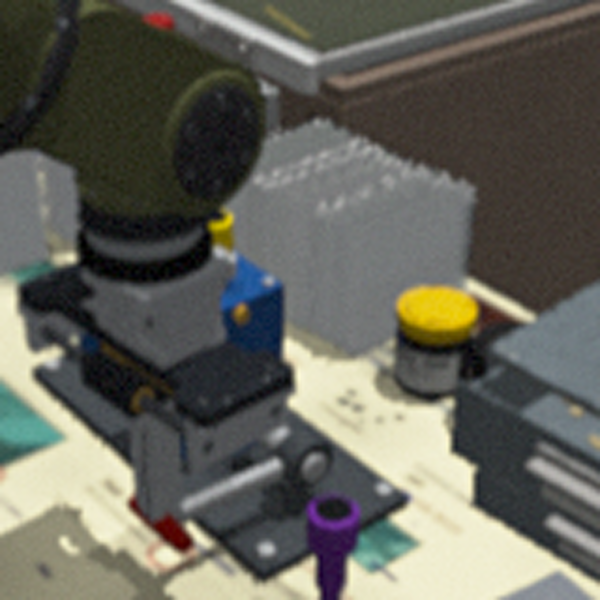

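play_rows([
  {"claw":0,"linear":[0,0,0.8],"turn":[0,0,0]},
  {"claw":0,"linear":[0,0,1.2],"turn":[0,0,0]},
  {"claw":0,"linear":[0,0,1.2],"turn":[0,0,0]},
])

```text
time_s: 21.78
ee_pos: [0.4839, 0.0703, 0.0604]
eef_rot: [-3.141, -0.003, 3.141]
force: [-5.3, -0.1, 7.0]
grip_width: 0.0005
```

The x/z force ratio stays near 0.75, which suggests the tip bears on the bar's front side. Looking before pressing more.

```bash
python3 - <<'E'
from lev import *
o=get_obs();p=o['ee_pos'];pose=(p,o['eef_rot']);im=vision.camera("wrist");print(p,o['force'])
cv2.imwrite("pics/w15.png",cv2.resize(im[180:330,150:370],None,fx=3.5,fy=3.5,interpolation=cv2.INTER_CUBIC))
print("tcp",proj("wrist",p,pose))
for a in(.12,.08,.04,0): 
    y=np.array([.0724,.9974,0])*.028
    print(a,proj("wrist",[bar(a)-y,bar(a),bar(a)+y],pose).round(1).tolist())
m=cv2.inRange(cv2.cvtColor(im,cv2.COLOR_BGR2HSV),(0,170,60),(6,255,255))
for c in cv2.findContours(m,0,1)[0]:
    if cv2.contourArea(c)>60:print(cv2.boundingRect(c),cv2.minAreaRect(c))
E
```

```text
[0.48388904 0.07025338 0.06040199] [-5.33005559 -0.05049053  7.03807755]
tcp [[255.84202865 238.83084742]]
0.12 [[209.1, 239.5], [256.4, 242.7], [303.3, 245.7]]
0.08 [[210.2, 235.8], [256.4, 238.9], [302.4, 241.9]]
0.04 [[211.2, 232.5], [256.5, 235.5], [301.5, 238.4]]
0 [[212.2, 229.5], [256.5, 232.5], [300.5, 235.4]]
(281, 230, 23, 22) ((291.8960266113281, 240.5395965576172), (22.189329147338867, 20.39826202392578), 5.710593223571777)
(214, 229, 21, 13) ((223.71998596191406, 234.95997619628906), (20.081832885742188, 11.030865669250488), 8.130102157592773)
```

View pics/w15.png

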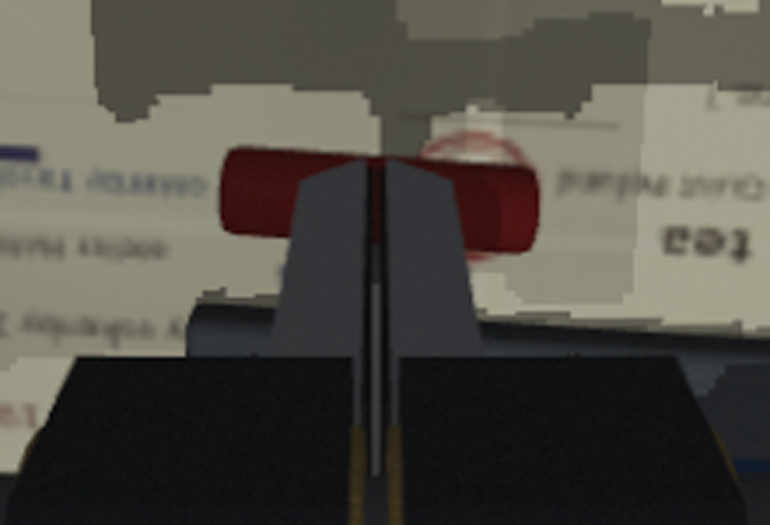

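play_rows([
  {"claw":0,"linear":[0,0,-6],"turn":[0,0,0]},
  {"claw":0,"linear":[-4,0,-6],"turn":[0,0,0]},
  {"claw":0,"linear":[-4,0,-5],"turn":[0,0,0]},
  {"claw":0,"linear":[-4,0,-4],"turn":[0,0,0]},
  {"claw":0,"linear":[-4,0,-3],"turn":[0,0,0]},
])

```text
time_s: 22.45
ee_pos: [0.4878, 0.0703, 0.0632]
eef_rot: [-3.141, -0.004, 3.141]
force: [0.1, 0.2, 0.3]
grip_width: 0.0005
```

play_rows([
  {"claw":0,"linear":[0,0,0.7],"turn":[0,0,0]},
  {"claw":0,"linear":[0,0,1.4],"turn":[0,0,0]},
])

```text
time_s: 22.7
ee_pos: [0.4878, 0.0703, 0.0619]
eef_rot: [-3.141, -0.004, 3.141]
force: [-2.0, -0.6, 4.8]
grip_width: 0.0003
```

play_rows([
  {"claw":0,"linear":[0,0,0.7],"turn":[0,0,0]},
  {"claw":0,"linear":[0,0,1.4],"turn":[0,0,0]},
])

```text
time_s: 22.95
ee_pos: [0.4877, 0.0703, 0.0608]
eef_rot: [-3.141, -0.004, 3.142]
force: [-2.2, -0.3, 5.8]
grip_width: 0.0005
```

The contact improved when I moved in +x, so the tip was off the bar's crown. Shift a further 3 mm and press again.

play_rows([
  {"claw":0,"linear":[0,0,-5],"turn":[0,0,0]},
  {"claw":0,"linear":[-3,0,-5],"turn":[0,0,0]},
  {"claw":0,"linear":[-3,0,-3],"turn":[0,0,0]},
  {"claw":0,"linear":[-3,0,-2],"turn":[0,0,0]},
  {"claw":0,"linear":[-3,0,-1],"turn":[0,0,0]},
])

```text
time_s: 23.58
ee_pos: [0.4908, 0.0703, 0.0619]
eef_rot: [-3.141, -0.004, 3.142]
force: [-2.1, 0.8, 5.4]
grip_width: 0.0005
```

play_rows([
  {"claw":0,"linear":[0,0,0.5],"turn":[0,0,0]},
  {"claw":0,"linear":[0,0,1],"turn":[0,0,0]},
])

```text
time_s: 23.82
ee_pos: [0.4908, 0.0703, 0.0612]
eef_rot: [-3.141, -0.004, 3.142]
force: [-2.7, 0.0, 6.9]
grip_width: 0.0006
```

play_rows([
  {"claw":0,"linear":[0,0,0.5],"turn":[0,0,0]},
  {"claw":0,"linear":[0,0,1],"turn":[0,0,0]},
])

```text
time_s: 24.08
ee_pos: [0.4907, 0.0703, 0.0604]
eef_rot: [-3.141, -0.004, 3.142]
force: [-3.9, 0.2, 7.3]
grip_width: 0.0006
```

play_rows([
  {"claw":0,"linear":[0,0,0.5],"turn":[0,0,0]},
  {"claw":0,"linear":[0,0,1],"turn":[0,0,0]},
])

```text
time_s: 24.32
ee_pos: [0.4906, 0.0703, 0.0597]
eef_rot: [-3.141, -0.004, -3.142]
force: [-3.3, -1.1, 7.9]
grip_width: 0.0004
```

play_rows([
  {"claw":0,"linear":[0,0,0.8],"turn":[0,0,0]},
  {"claw":0,"linear":[0,0,1.6],"turn":[0,0,0]},
])

```text
time_s: 24.58
ee_pos: [0.4906, 0.0703, 0.0585]
eef_rot: [-3.141, -0.004, -3.142]
force: [-3.1, -0.9, 9.4]
grip_width: 0.0005
```

play_rows([
  {"claw":0,"linear":[0,0,0.8],"turn":[0,0,0]},
  {"claw":0,"linear":[0,0,1.6],"turn":[0,0,0]},
])

```text
time_s: 24.82
ee_pos: [0.4906, 0.0703, 0.0574]
eef_rot: [-3.141, -0.004, -3.141]
force: [-3.8, -0.8, 11.0]
grip_width: 0.0004
```

```bash
python3 - <<'E'
from lev import *
o=get_obs();p=o['ee_pos'];pose=(p,o['eef_rot']);im=vision.camera("wrist");print(p,o['force'])
cv2.imwrite("pics/w16.png",cv2.resize(im[180:330,150:370],None,fx=3.5,fy=3.5,interpolation=cv2.INTER_CUBIC))
y=np.array([.0724,.9974,0])*.028
for a in(.12,.08,.04,0): 
    print(a,proj("wrist",[bar(a)-y,bar(a),bar(a)+y],pose).round(1).tolist())
E
```

```text
[0.49058867 0.07028037 0.05740334] [-3.83700118 -0.81010847 10.95981495]
0.12 [[207.8, 230.9], [256.3, 234.2], [304.4, 237.3]]
0.08 [[209.0, 227.2], [256.4, 230.5], [303.5, 233.6]]
0.04 [[210.1, 224.0], [256.4, 227.2], [302.5, 230.2]]
0 [[211.1, 221.2], [256.4, 224.3], [301.5, 227.3]]
```

View pics/w16.png

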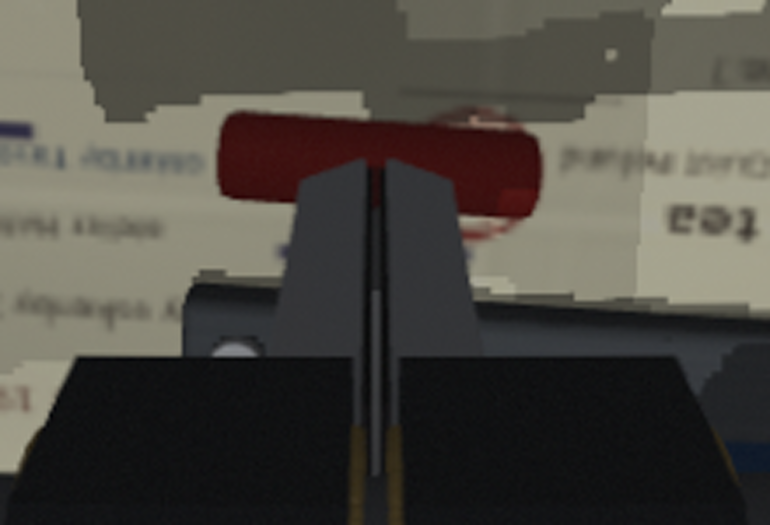

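Resistance has climbed from 2–3 N to 11 N, so the lever has caught. Stop pressing, lift off, and check pin height.

play_rows([
  {"claw":0,"linear":[0,0,-10],"turn":[0,0,0]},
  {"claw":0,"linear":[0,0,-50],"turn":[0,0,0]},
  {"claw":0,"linear":[10,0,-100],"turn":[0,0,0]},
  {"claw":0,"linear":[10,0,-150],"turn":[0,0,0]},
  {"claw":0,"linear":[10,0,-200],"turn":[0,0,0]},
  {"claw":0,"linear":[10,0,-220],"turn":[0,0,0]},
])

```text
time_s: 25.62
ee_pos: [0.4817, 0.0705, 0.2806]
eef_rot: [-3.141, 0.0, -3.141]
force: [0.2, -0.0, -1.2]
grip_width: 0.0002
```

```bash
python3 - <<'E'
from lev import *
o=get_obs();p=o['ee_pos'];pose=(p,o['eef_rot']);print(p,o['eef_rot'],o['force'])
w=vision.camera("wrist");s=vision.camera("scene");t=vision.camera("top")
cv2.imwrite("pics/w17.png",w);cv2.imwrite("pics/s17r.png",s);cv2.imwrite("pics/t17r.png",t)
cv2.imwrite("pics/s17.png",np.hstack([cv2.resize(s[110:210,190:290],None,fx=4,fy=4,interpolation=cv2.INTER_CUBIC),cv2.resize(t[150:250,190:290],None,fx=4,fy=4,interpolation=cv2.INTER_CUBIC)]))
for a in(.1,.05,0,-.05):print(a,proj("scene",bar(a)).round(1),proj("top",bar(a)).round(1),proj("wrist",bar(a),pose).round(1))
for z in(.204,.195,.19,.186):print(z,proj("scene",[.608,.162,z]))
E
```

```text
[0.48171982 0.07050316 0.28058227] [-3.14113415e+00  1.48413584e-04 -3.14148183e+00] [ 0.210958   -0.01092028 -1.15990143]
0.1 [[222.3 216. ]] [[258.6 232.4]] [[256.5 170.1]]
0.05 [[222.2 218. ]] [[258.6 232.4]] [[256.6 168.8]]
0 [[222.3 219.8]] [[258.5 232.4]] [[256.6 167.8]]
-0.05 [[222.4 221.6]] [[258.5 232.2]] [[256.6 167.1]]
0.204 [[236.1220973  131.79065335]]
0.195 [[236.19350305 135.06173754]]
0.19 [[236.23295656 136.86349005]]
0.186 [[236.26440795 138.29697537]]
```

View pics/s17.png

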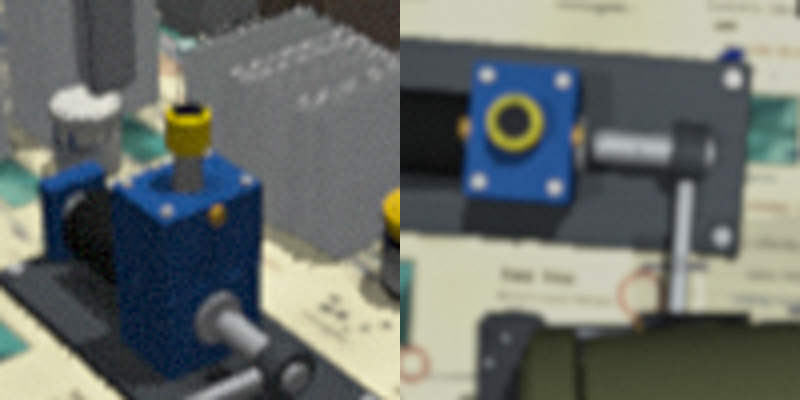

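View pics/w17.png

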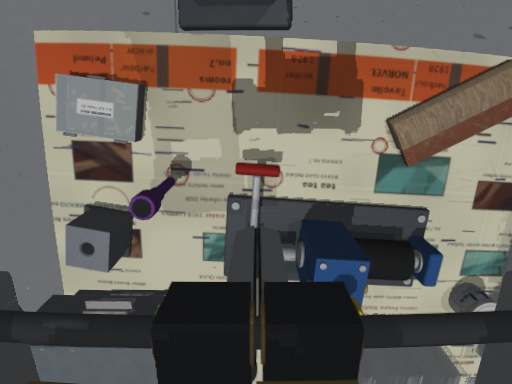

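Scene head top at (237,137) gives z≈0.19, inside the 186–195 mm range: dropped and caught. Now press the head.

```bash
python3 - <<'E'
from lev import *
t=cv2.imread("pics/t17r.png");s=cv2.imread("pics/s17r.png")
def c(im,b):
    x0,y0,x1,y1=b;m=cv2.inRange(cv2.cvtColor(im,cv2.COLOR_BGR2HSV),(20,110,60),(38,255,255))[y0:y1,x0:x1]
    cc=max(cv2.findContours(m,0,1)[0],key=cv2.contourArea);r=cv2.boundingRect(cc);return (r[0]+r[2]/2-.5+x0,r[1]+r[3]/2-.5+y0),r
ct,r=c(t,(205,165,235,195));print(ct,r,onz("top",ct,.19))
print(tri(ray("top",ct),ray("scene",(237,137))))
P=onz("top",ct,.19)
rel([P[0],P[1],.2806],np.pi);rel([P[0],P[1],.2],np.pi)
E
```

```text
(218.0, 181.0) (7, 10, 13, 13) [0.60448836 0.16264438 0.19      ]
(array([0.60638245, 0.16100922, 0.19053262]), np.float64(0.005005676968276826))
lin [-123.    92.2   -3.2] turn [-0.001 -0.003  0.   ] | t 25.77 dist 153.8
lin [-123.3   92.2   77.4] turn [-0.001 -0.003  0.   ] | t 25.77 dist 172.3
```

play_rows([
  {"claw":0,"linear":[-45,33,-3],"turn":[0,0,0]},
  {"claw":0,"linear":[-90,66,-3],"turn":[0,0,0]},
  {"claw":0,"linear":[-122,91,0],"turn":[0,-0.002,0]},
  {"claw":0,"linear":[-124,92,30],"turn":[0,-0.003,0]},
  {"claw":0,"linear":[-124,92,60],"turn":[0,-0.003,0]},
  {"claw":0,"linear":[-124,92,77],"turn":[0,-0.003,0]},
  {"claw":0,"linear":[-124,92,77],"turn":[0,-0.003,0]},
])

```text
time_s: 26.65
ee_pos: [0.6047, 0.1623, 0.1989]
eef_rot: [-3.14, -0.002, -3.142]
force: [-0.7, 0.1, 0.4]
grip_width: 0.0005
```

```bash
python3 - <<'E'
from lev import *
o=get_obs();print(o['ee_pos'],o['force'])
w=vision.camera("wrist");cv2.imwrite("pics/w18.png",w)
rel([.6055,.162,.19],np.pi);rel([.6055,.162,.164],np.pi)
E
```

```text
[0.6046785  0.16225932 0.19888891] [-0.73689935  0.11033757  0.42067443]
lin [-0.3 -0.4 10.4] turn [-0.001  0.     0.   ] | t 26.7 dist 10.4
lin [-0.3 -0.3 36.4] turn [-0.001  0.     0.   ] | t 26.7 dist 36.4
```

View pics/w18.png

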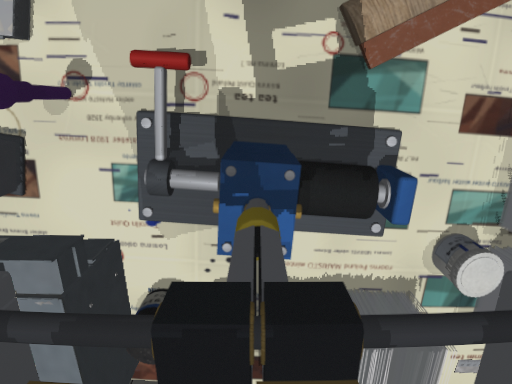

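Fingertips are over the yellow head at (257,222). Press down in steps.

play_rows([
  {"claw":0,"linear":[0,0,5],"turn":[0,0,0]},
  {"claw":0,"linear":[0,0,9],"turn":[0,0,0]},
  {"claw":0,"linear":[0,0,11],"turn":[0,0,0]},
])

```text
time_s: 27.08
ee_pos: [0.6054, 0.1624, 0.19]
eef_rot: [-3.141, 0.001, 3.142]
force: [-0.2, -0.6, 11.1]
grip_width: 0.0003
```

play_rows([
  {"claw":0,"linear":[0,0,1],"turn":[0,0,0]},
  {"claw":0,"linear":[0,0,2],"turn":[0,0,0]},
])

```text
time_s: 27.32
ee_pos: [0.6061, 0.1625, 0.1898]
eef_rot: [3.142, 0.004, 3.142]
force: [-0.2, -1.5, 12.9]
grip_width: 0.0005
```

play_rows([
  {"claw":0,"linear":[0,0,1],"turn":[0,0,0]},
  {"claw":0,"linear":[0,0,2],"turn":[0,0,0]},
])

```text
time_s: 27.58
ee_pos: [0.6067, 0.1626, 0.1895]
eef_rot: [3.141, 0.007, 3.142]
force: [-2.0, -1.1, 15.2]
grip_width: 0.0006
```

play_rows([
  {"claw":0,"linear":[0,0,2],"turn":[0,0,0]},
  {"claw":0,"linear":[0,0,4],"turn":[0,0,0]},
  {"claw":0,"linear":[0,0,5],"turn":[0,0,0]},
])

```text
time_s: 27.95
ee_pos: [0.6071, 0.1627, 0.1874]
eef_rot: [3.14, 0.01, -3.142]
force: [-8.0, -1.4, 21.2]
grip_width: 0.0003
```

play_rows([
  {"claw":0,"linear":[0,0,2],"turn":[0,0,0]},
  {"claw":0,"linear":[0,0,4],"turn":[0,0,0]},
  {"claw":0,"linear":[0,0,5],"turn":[0,0,0]},
])

```text
time_s: 28.32
ee_pos: [0.6072, 0.1629, 0.1852]
eef_rot: [3.14, 0.012, -3.141]
force: [-11.7, -1.6, 20.8]
grip_width: 0.0004
```

Passing the plungers, but a side force builds up. I'll correct the small tilt and x drift while pressing.

```bash
python3 go.py .6055 .162 .180 3.1416 .6055 .162 .164 3.1416
```

```text
lin [ 1.7 -0.9  5.2] turn [0.002 0.012 0.   ] | t 28.32 dist 5.5
lin [ 1.9 -0.9 21.2] turn [0.002 0.012 0.   ] | t 28.32 dist 21.3
```

play_rows([
  {"claw":0,"linear":[1.7,-0.9,1],"turn":[0.002,0.012,0]},
  {"claw":0,"linear":[1.7,-0.9,3],"turn":[0.002,0.012,0]},
  {"claw":0,"linear":[1.7,-0.9,6],"turn":[0.002,0.012,0]},
])

```text
time_s: 28.7
ee_pos: [0.6058, 0.1621, 0.1807]
eef_rot: [3.141, 0.002, -3.141]
force: [-5.4, -1.3, 14.1]
grip_width: 0.0003
```

```bash
python3 go.py .6055 .162 .176 3.1416 .6055 .162 .164 3.1416
```

```text
lin [ 0.3 -0.1  4.7] turn [0.    0.002 0.   ] | t 28.7 dist 4.7
lin [ 0.4 -0.1 16.7] turn [0.    0.002 0.   ] | t 28.7 dist 16.7
```

play_rows([
  {"claw":0,"linear":[0.7,0,3],"turn":[0,0.004,0]},
  {"claw":0,"linear":[0.7,0,6],"turn":[0,0.004,0]},
  {"claw":0,"linear":[0.7,0,9],"turn":[0,0.004,0]},
])

```text
time_s: 29.08
ee_pos: [0.6054, 0.1623, 0.1742]
eef_rot: [3.141, 0.0, -3.141]
force: [-10.4, -0.7, 22.9]
grip_width: 0.0007
```

play_rows([
  {"claw":0,"linear":[0.3,0,3],"turn":[0,0.004,0]},
  {"claw":0,"linear":[0.3,0,6],"turn":[0,0.004,0]},
  {"claw":0,"linear":[0.3,0,8],"turn":[0,0.004,0]},
])

```text
time_s: 29.45
ee_pos: [0.6048, 0.1626, 0.1681]
eef_rot: [3.14, -0.003, -3.141]
force: [-10.7, -1.3, 17.6]
grip_width: 0.0003
```

play_rows([
  {"claw":0,"linear":[0,0,3],"turn":[0,0,0]},
  {"claw":0,"linear":[0,0,5],"turn":[0,0,0]},
])

```text
time_s: 29.7
ee_pos: [0.6045, 0.1627, 0.1646]
eef_rot: [3.14, -0.003, -3.141]
force: [-10.0, -1.7, 20.4]
grip_width: 0.0003
```

play_rows([
  {"claw":0,"linear":[0,0,2],"turn":[0,0,0]},
  {"claw":0,"linear":[0,0,4],"turn":[0,0,0]},
])

```text
time_s: 29.95
ee_pos: [0.6046, 0.1627, 0.1642]
eef_rot: [3.139, -0.001, -3.141]
force: [-19.1, -3.9, 41.2]
grip_width: 0.0002
```

Hard stop at TCP z 0.1642, against 0.164 expected: home. Back off and look.

play_rows([
  {"claw":0,"linear":[0,0,-5],"turn":[0,0,0]},
  {"claw":0,"linear":[0,0,-40],"turn":[0,0,0]},
  {"claw":0,"linear":[0,0,-90],"turn":[0,0,0]},
  {"claw":0,"linear":[40,-20,-130],"turn":[0,0,0]},
  {"claw":0,"linear":[90,-50,-140],"turn":[0,0,0]},
  {"claw":0,"linear":[140,-80,-140],"turn":[0,0,0]},
  {"claw":0,"linear":[180,-100,-140],"turn":[0,0,0]},
  {"claw":0,"linear":[180,-100,-140],"turn":[0,0,0]},
])

```text
time_s: 30.95
ee_pos: [0.4234, 0.0615, 0.3049]
eef_rot: [3.139, 0.001, 3.141]
force: [0.0, -0.6, 0.7]
grip_width: 0.0008
```

```bash
python3 - <<'E'
from lev import *
o=get_obs();p=o['ee_pos'];pose=(p,o['eef_rot']);print(o['time_s'],p,o['force'])
w=vision.camera("wrist");s=vision.camera("scene");t=vision.camera("top")
cv2.imwrite("pics/w19.png",w)
cv2.imwrite("pics/s19.png",np.hstack([cv2.resize(s[110:210,190:290],None,fx=4,fy=4,interpolation=cv2.INTER_CUBIC),cv2.resize(t[150:250,190:290],None,fx=4,fy=4,interpolation=cv2.INTER_CUBIC)]))
cv2.imwrite("pics/s19f.png",s);cv2.imwrite("pics/t19f.png",t)
for z in(.17,.164):print(proj("scene",[.606,.162,z]))
E
```

```text
30.95 [0.42336613 0.06154138 0.30486911] [ 0.00508284 -0.56864321  0.69943389]
[[235.77738277 144.22124354]]
[[235.82613407 146.31855582]]
```

View pics/s19.png

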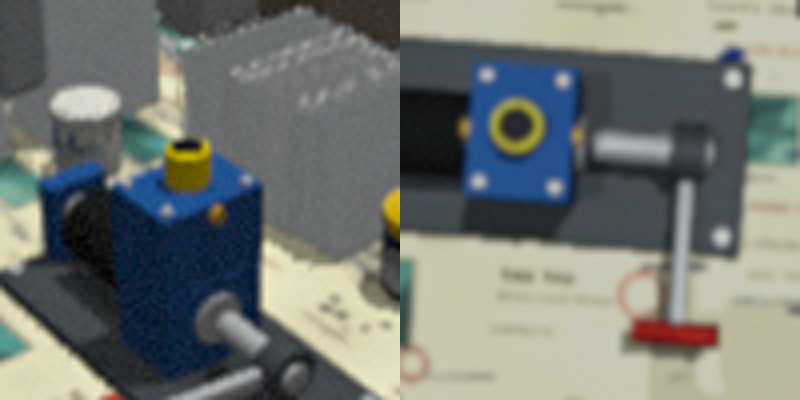

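View pics/w19.png

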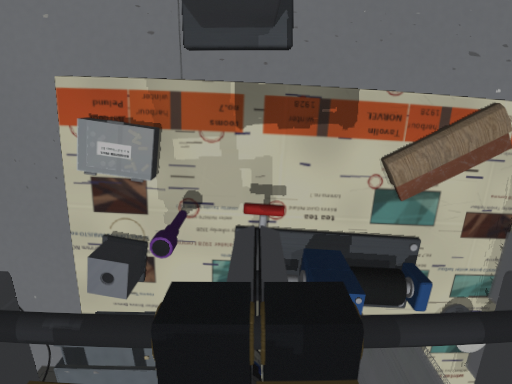

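View pics/s19f.png

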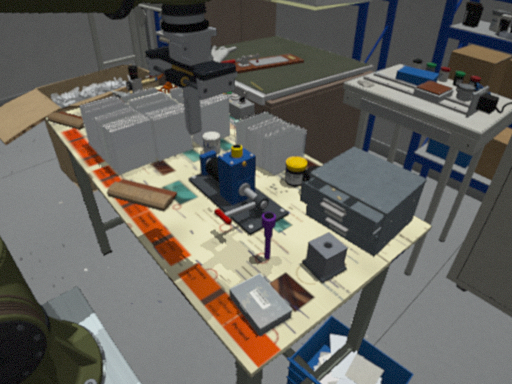

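The head now sits on the housing. Its top is at scene (237,146), and the prediction for z=0.164 is v 146.3. The bystanders are where they were and the arm touches nothing, so I'm handing in.

```bash
python3 -c "
from station import hand_in
print(hand_in())"
```

```text
the job is handed in; nothing more can be done
None
```

The feed roller is locked: the pin dropped into the cross-hole, the lever caught, and the pin head is pressed fully home. I handed in at about 31 s, with the arm clear and touching nothing.

- **Pin placing:** I took the yellow-headed pin from its stand, lowered it into the guide hole and let go. The camera put its head top at about 204 mm, so it was resting on the shaft.
- **Lever:** I pushed it down slowly at 2–3 N. The pin had already dropped when I first looked closely, at a lever angle of about 0.22 rad, and with the arm away its head measured about 190 mm. Resistance then rose to about 11 N near 0–0.05 rad, and I stopped there. The rise was gradual rather than a hard stop, partly because the fingertips first bore on the bar's front side. So I judged the catch from the pin's height together with the force.
- **Pressing home:** Most of the pressing took 11–23 N. The last step read 41 N down, plus about 19 N sideways, when it met the hard stop at 164.2 mm (164 expected). That push was with the fingertips, not the gripper's body.
- **Last checks:** In the scene picture the head's top is at row 146 (146.3 predicted for fully home). In the last pictures the jars, squeegee, case and purple pin look unmoved, judged by eye only.

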